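# Lay out the stove counter for serving

## Robot

A 6-joint arm with a two-finger parallel gripper is mounted at the origin on the work surface. World frame = base frame: x ahead of the robot, y to its left, z up, the work surface at z = 0. Lengths are in m, angles in rad, forces in N, time in s.
With the tool pointing down it reaches from about 0.325 to 0.75 m from the base axis. Payload 7.6 kg.
Tool frame: the origin (TCP) lies between the finger pads; the fingertips stand 22 mm ahead of it and the grasp point (between the pads) lies 3 mm ahead of it (tcp_to_tips is the distance from the TCP to the fingertips, in m); z points along the fingers, y is the line along which they close (so a half turn about z gives the same grasp; the last joint's range is limited). The gripper opens to 85 mm and grips with 20 to 120 N. Pads are 22 mm wide; open, the fingers measure 114 mm over their backs; the gripper's body (76 mm by 85 mm) begins 54 mm behind the grasp point. The pads swing forward as they close: fully open they stand 13 mm farther back than shut.
Start: joints at [1.039, 0.052, 1.401, -0, 1.689, -0.07], TCP at [0.234, 0.47, 0.224] pointing down, gripper open.
Joint ranges: [-2.9, 2.9], [-0.91, 2.17], [0.12, 2.37], [-1.06, 4.2], [0.26, 2.73], [-2.93, 2.93]. Speed limits (rad/s): [2.57, 2.57, 3.01, 3.14, 3.14, 3.14].

## Interface

Orientations are given as a unit quaternion [w, x, y, z].
In Python, from cell import observe, read_camera, hand_in, tcp_to_tips gives the robot as it stands. The module is installed in compiled form; this text tells all that it offers.
- The arm moves only by the shell command python3 -m inch 'ROWS' [FORCE]. ROWS is JSON, a list of rows, each an object of numbers: "tx", "ty", "tz": the shift along the world's x, y, z normalised to -1 to 1, where 1 is 0.2 m; "rx", "ry", "rz": the turn, a rotation vector about the world's x, y, z normalised to -1 to 1, where 1 is 0.08 rad; "gripper": the opening, from -1 (shut) to 1 (fully open). A call has 1 to 8 rows; each row shifts and turns the commanded pose from where the row before left it; what a row does not reach is not made up. A row lasts 1/10 s, in which the tool goes at most 50 mm and 8.59 degrees, less where a joint would pass 70% of its speed; a pose out of reach is approached as far as the arm can. A call with a number of a shift or a turn outside -1 to 1 is refused whole. A call with a gripper value outside its range is refused whole. The fingers move at their own pace and stop on an object; FORCE is the grip in N (left out, the last holds). Time passes only in rows, so rows that do not move let the fingers close. It gives the time, the measured TCP pose, the force, the opening and the grip force at its end, in the units of the state.
- observe(): the state, without advancing time (a new reading comes with each control period).
- read_camera(name): name is "scene" or "side" or "wrist"; returns a dict with "color" (420x560x3 uint8, red, green, blue), "depth" (420x560 float32, m along the optical axis (not along the pixel's ray), 0 where there is no reading), "fx", "fy", "cx", "cy" (pixels), "R" (3x3) and "t" (3): a world point X has camera coordinates R X + t; the wrist camera has in their place "T_tool_cam" (4x4, takes a point from camera to tool coordinates, whose origin is the TCP and whose axes are the flange's). Camera axes: x right, y down, z forward; pixel columns grow to the right and rows downward; lengths in m; the calibration is good to about 2 mm. The wrist camera is an equidistant fisheye: a pixel r from the principal point sees the ray r / f radians off the axis. A picture is of the moment at which its call begins: read the wrist's pose just before it.
- hand_in(): hands the job in; it is judged then, once.
The state is a dict: "t": time; "qpos": joint angles; "joint_velocities": joint speeds; "joint_torque": joint torques, N m; "eef_pos": TCP position; "tcp_rot": TCP orientation; "ft_force": force on the tool from outside, world axes, zero at the start; "ft_torque": the same for the moment, N m; "width": finger opening in m; "gripper_force": force on a finger pad.
Only numpy, scipy, OpenCV 4.12 (cv2) and the standard library are available. Lean on these libraries where they do the work, as an engineer would, in place of code of your own. Each camera call takes 0.05 s, during which the arm holds its last target. There are 200 camera calls.

## Task

Lay out the counter for serving: stand the ochre bowl centred on the wooden trivet, lay the flat wooden mwiko on the counter with its middle half-way between the pot and the trivet, square with the trivet and with its handle towards you, and set the white-capped salt jar upright on your side of the trivet, centred on its near edge with two fingers' width (30 mm) between jar and trivet. Cover the pot with its lid: rest one edge of the tilted lid on the pot rim first, pause there, then pivot it down until it sits flat; neither bowl nor lid may be dropped. Leave the pot, the trivet, the red-capped chilli jar and the mug where they stand.

Things in the scene. Friction and masses are not known exactly. Their poses are not given: they have to be found in the camera images.
- pot: Black round hard-anodised cooking pot without handles, upright and open; 1.5 kg. Outer diameter 158, height 85, wall 4 (inner diameter 150). Origin: centre of its underside. It stands 290 (centre to centre) straight to the left or the right of the trivet, along the trivet's y axis.
- trivet: Square dark hardwood trivet, five slats on two runners, 140 x 140, 16 high. Origin: centre of its underside. x points away from the robot (within 0.12 rad), square to the trivet's near edge; y to the left along that edge and along the slats. One side edge faces the pot.
- lid_knob (a point): Grasp point: centre of the knob (cylinder, diameter 30, 24 high) of the round black pot lid, 0.5 kg, lying knob up. It is 40 above the lid's underside, 22 above its top and 34 above the underside of its flange (diameter 166), which rests on the pot rim: 119 above the pot's origin when seated. Below the flange a locating disc, diameter 140, 6 deep, enters the pot with 5 to spare. z is up.
- bowl_center (a point): Ochre ceramic serving bowl, 0.38 kg, upright; this point is on its axis half-way up, 31 above the underside and 31 below the rim. Rim outer diameter 132, wall 8 thick and steep (7 degrees) in the upper half, narrowing to outer diameter 124 at half height; foot diameter 72. Can be pinched by the wall at the rim.
- mwiko_center (a point): Flat light wooden mwiko (paddle spoon), 80 g, 280 long, 10 thick, lying flat. This point is at mid-length, half-way up, on the handle, 20 wide here. x points to the blade, z up. The handle runs from -140 to +40 along x; the blade, 54 wide with a round end, from about +50 to +140. Its centre of mass is about 30 from this point towards the blade.
- salt_center (a point): Salt jar: off-white cylinder with a white cap, diameter 48, height 70, 0.16 kg, upright; this point is at its centre, 35 above its underside.
- chilli_center (a point): Chilli jar, to be left alone: dark red-brown cylinder with a red cap, diameter 48, height 70; this point is at its centre.
- mug: Teal mug, diameter 76, height 85, to be left alone. Origin: centre of its underside.
Not all that is in view belongs to the job. What is shaped like the pot but blue is not meant. Of the things that look like the part that bears bowl_center, the larger one is meant.

How it is judged:
On the way:
1. the tilted lid (more than 0.1 rad) rests with one edge on the pot rim (angle between lid_knob's own z axis and vertical between 0.1 and 0.8 rad and contact force between lid and pot above 0.3 N and horizontal distance between lid_knob and pot below 0.05 m and z of lid_knob in the frame of pot above 0.11 m), for 0.2 s.
At the end, for the whole second after the job is handed in: Lid flat on the rim within 8 mm of the pot axis; bowl upright on the trivet within 12 mm; mwiko flat, mid-point within 160 mm of both centres and 50 mm of level with them, within 0.2 rad, blade away; salt jar upright, 13 to 48 mm before the trivet, within 15 mm of its middle; all at rest (horizontal distance between lid_knob and pot below 0.008 m and z of lid_knob in the frame of pot between 0.115 and 0.123 m and angle between lid_knob's own z axis and vertical below 0.05 rad and horizontal distance between bowl_center and trivet below 0.012 m and z of bowl_center in the frame of trivet between 0.042 and 0.051 m and angle between each of bowl_center, salt_center's own z axis and vertical below 0.06 rad and horizontal distance between mwiko_center and pot below 0.16 m and horizontal distance between mwiko_center and trivet below 0.16 m and x of mwiko_center in the frame of trivet between -0.05 and 0.05 m and x of salt_center in the frame of mwiko_center below 0 m and angle between the x axis of mwiko_center and the x axis of trivet, either way round below 0.2 rad and height (world z) of mwiko_center below 0.01 m and angle between mwiko_center's own z axis and vertical below 0.03 rad and x of salt_center in the frame of trivet between -0.142 and -0.107 m and y of salt_center in the frame of trivet between -0.015 and 0.015 m and height (world z) of salt_center below 0.04 m and linear speed of each of lid, bowl, mwiko, salt below 0.02 m/s); the robot touches nothing.
It fails at once if the pot or the trivet is shifted by more than 15 mm (distance of any of pot, trivet from where it was at the start of the episode above 0.015 m).
It fails at once if the chilli jar or the mug is shifted by more than 15 mm (distance of any of chilli_center, mug from where it was at the start of the episode above 0.015 m).
It fails at once if the bowl is dropped on the trivet (faster than 0.5 m/s close above it) (horizontal distance between bowl_center and trivet below 0.06 m and z of bowl_center in the frame of trivet below 0.075 m and linear speed of bowl above 0.5 m/s).
It fails at once if the lid is let fall on the pot (turning down faster than 4 rad/s, or faster than 0.5 m/s close above it) (horizontal distance between lid_knob and pot below 0.05 m and z of lid_knob in the frame of pot below 0.16 m and (angular speed of lid above 4 rad/s or linear speed of lid above 0.5 m/s)).
It also fails if it takes over 104 s, if anything falls off the work surface, if the arm or the gripper's body presses on something with over 40 N, if the wrist force passes 120 N, or if a joint passes its speed limit or range.

## Working session

There is one attempt and no reset: what is moved stays moved. The work goes in short steps, Python scripts to look and compute and a shell command to move; the robot and the scene stay as the last step left them, time stands still between calls to the robot, and variables do not carry over. Pictures are saved under pics/ and viewed, at most 15 in all, crops included, and the job is handed in when it is done.

```bash
mkdir -p pics
python3 - <<'E'
from cell import *
import cv2,numpy as np,pickle
s=observe();print({k:np.round(v,3) for k,v in s.items()},tcp_to_tips)
d={}
for n in("scene","side","wrist"):
    c=read_camera(n);d[n]=c
    cv2.imwrite(f"pics/{n}0.png",c["color"][:,:,::-1])
    print(n,c["fx"],c["cx"],c["cy"],c.get("t"),c.get("T_tool_cam"))
pickle.dump(d,open("d0.pkl","wb"))
E
```

```text
{'t': np.float64(0.0), 'qpos': array([ 1.039,  0.053,  1.402,  0.   ,  1.689, -0.07 ]), 'joint_velocities': array([ 0.001, -0.001,  0.001, -0.001, -0.   , -0.   ]), 'joint_torque': array([ 1.0000e-03, -3.8167e+01, -3.6019e+01, -0.0000e+00,  6.0000e-03,
       -0.0000e+00]), 'eef_pos': array([0.234, 0.47 , 0.223]), 'tcp_rot': array([-0.   ,  0.229,  0.973, -0.001]), 'ft_force': array([-0.444, -0.075,  0.132]), 'ft_torque': array([ 0.006, -0.022,  0.005]), 'gripper_force': np.float64(0.0), 'width': np.float64(0.086)} 0.022
scene 451.5835588214199 271.9951495790236 208.98219109876817 [ 0.48139105 -0.11969599  1.54330494] None
side 392.2234880689695 280.2849588567524 202.2596328587353 [-0.52270366  0.08831086  1.00600422] None
wrist 325.19226210127806 284.94518500514 214.37319274834158 None [[ 5.53769589e-04 -9.44633164e-01 -3.28127838e-01  8.40555454e-02]
 [ 9.99999612e-01  7.47964328e-04 -4.65618939e-04 -4.06522666e-04]
 [ 6.85267010e-04 -3.28127453e-01  9.44633212e-01 -1.51206562e-01]
 [ 0.00000000e+00  0.00000000e+00  0.00000000e+00  1.00000000e+00]]
```

View pics/scene0.png

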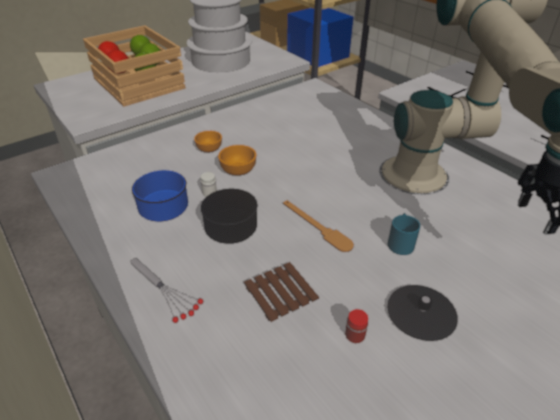

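View pics/side0.png

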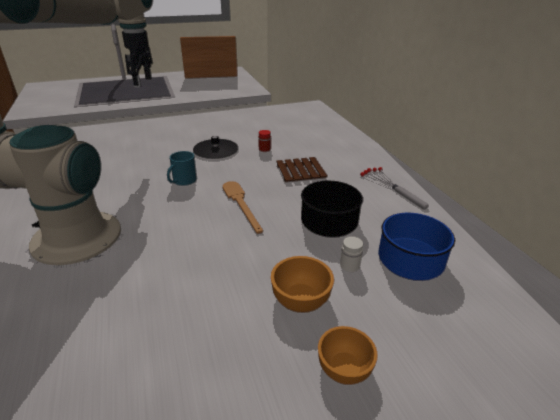

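The scene view shows the pot (230,215), the blue decoy pot (161,195), the trivet (282,291), the lid (423,310), the mwiko (320,227), salt (208,184), chilli (357,326) and the mug (404,234). There are two ochre bowls, at scene (238,160) / side (302,284) and at scene (208,142) / side (347,355). The first looks larger, so I'll measure both diameters.

```bash
cat > m.py <<'E'
import numpy as np,cv2
def cloud(c):
    h,w=c["depth"].shape;u,v=np.meshgrid(np.arange(w),np.arange(h));z=c["depth"]
    P=np.stack([(u-c["cx"])/c["fx"]*z,(v-c["cy"])/c["fy"]*z,z],-1)
    W=(P-c["t"])@np.asarray(c["R"]); W[z==0]=np.nan
    return W
def plane(c,uv,z):
    uv=np.atleast_2d(uv).astype(float)
    r=np.c_[(uv[:,0]-c["cx"])/c["fx"],(uv[:,1]-c["cy"])/c["fy"],np.ones(len(uv))]@np.asarray(c["R"])
    o=-np.asarray(c["R"]).T@c["t"]
    return o+r*((z-o[2])/r[:,2])[:,None]
E
python3 - <<'E'
import pickle,numpy as np,cv2
from m import *
d=pickle.load(open("d0.pkl","rb"))
seeds={"scene":dict(pot=(230,215),bowl=(238,160),bowl2=(208,142),triv=(282,291),lid=(423,310),mwiko=(320,227),salt=(208,184),chilli=(357,326),mug=(404,234)),
"side":dict(pot=(331,207),bowl=(302,284),bowl2=(347,355),triv=(302,169),lid=(216,148),mwiko=(240,205),salt=(352,254),chilli=(265,140),mug=(182,168))}
for n in("scene","side"):
    c=d[n];W=cloud(c);hsv=cv2.cvtColor(c["color"],cv2.COLOR_RGB2HSV)
    H,S,V=[hsv[...,i].astype(int) for i in range(3)]
    print(n,"table z near:",np.nanmedian(W[...,2][150:300,100:400]))
    for k,(u,v) in seeds[n].items():
        z=W[...,2]
        m={'pot':V<75,'lid':V<90,'mwiko':(S>90)&(H<25),'bowl':(S>150)&(H<25),'bowl2':(S>150)&(H<25),'triv':(S>60)&((H<20)|(H>165))&(V<140),'mug':(S>80)&(H>75)&(H<110),'chilli':(S>120)&((H<10)|(H>165)),'salt':(z>0.015)&(S<60)}[k]
        nb,l,st,ce=cv2.connectedComponentsWithStats(m.astype(np.uint8))
        R=30 if k in('triv',) else 6
        if k=='triv':
            m=m.copy();mm=np.zeros_like(m);mm[v-45:v+45,u-45:u+45]=1;m&=mm
        else:
            ids=l[v-R:v+R,u-R:u+R];ids=ids[ids>0]
            if not len(ids):print(k,"none");continue
            i=np.bincount(ids).argmax();m=l==i
        P=W[m];P=P[~np.isnan(P).any(1)]
        top={'pot':.085,'lid':.018,'bowl':.062,'bowl2':.05,'triv':.016,'mwiko':.01,'salt':.07,'chilli':.07,'mug':.085}[k]
        pts=np.argwhere(m)[:,::-1]
        extra=""
        if k in('lid','triv','mwiko'):
            Q=plane(c,pts,top)[:,:2];(ctr,wh,a)=cv2.minAreaRect((Q*1000).astype(np.float32));extra=f"rect c={np.round(ctr)} wh={np.round(wh)} a={a:.1f}"
        zt=np.percentile(P[:,2],98);T=P[P[:,2]>zt-.012];cc,r=cv2.minEnclosingCircle((T[:,:2]*1000).astype(np.float32))
        print(k,m.sum(),"z98",zt.round(3),"mean",P.mean(0).round(3),"top circ",np.round(cc),round(r),extra)
E
```

```text
scene table z near: 0.003264396429446417
pot 2484 z98 0.088 mean [ 0.644 -0.15   0.045] top circ [ 645. -144.] 82 
bowl 813 z98 0.067 mean [ 0.461 -0.387  0.042] top circ [ 464. -380.] 68 
bowl2 389 z98 0.053 mean [ 0.473 -0.563  0.034] top circ [ 477. -559.] 53 
triv 1864 z98 0.022 mean [0.682 0.147 0.017] top circ [680. 143.] 94 rect c=[680. 142.] wh=[139. 138.] a=83.3
lid 2921 z98 0.05 mean [0.453 0.401 0.017] top circ [446. 396.] 15 rect c=[451. 398.] wh=[161. 160.] a=36.0
mwiko 654 z98 0.016 mean [0.44  0.043 0.012] top circ [440.   1.] 136 rect c=[440.   2.] wh=[ 53. 277.] a=3.1
salt 2428 z98 0.089 mean [ 0.643 -0.166  0.055] top circ [ 640. -194.] 129 
chilli 327 z98 0.075 mean [0.621 0.348 0.069] top circ [618. 344.] 22 
mug 749 z98 0.088 mean [0.311 0.217 0.055] top circ [306. 208.] 40 
side table z near: 8.176785265756843e-05
pot 2952 z98 0.085 mean [ 0.643 -0.151  0.047] top circ [ 643. -150.] 83 
bowl 2678 z98 0.062 mean [ 0.468 -0.374  0.036] top circ [ 464. -383.] 66 
bowl2 2604 z98 0.049 mean [ 0.48  -0.555  0.026] top circ [ 475. -562.] 51 
triv 1184 z98 0.077 mean [0.66  0.137 0.024] top circ [615.  60.] 286 rect c=[675. 167.] wh=[616. 173.] a=89.9
lid 1606 z98 0.084 mean [0.366 0.278 0.034] top circ [300. 204.] 44 rect c=[368. 318.] wh=[364. 189.] a=43.2
mwiko 542 z98 0.012 mean [0.437 0.012 0.009] top circ [442.  -3.] 138 rect c=[437.  -7.] wh=[ 53. 282.] a=3.4
salt 567 z98 0.071 mean [ 0.606 -0.336  0.051] top circ [ 612. -327.] 22 
chilli 206 z98 0.071 mean [0.611 0.328 0.044] top circ [612. 340.] 25 
mug 734 z98 0.085 mean [0.301 0.19  0.053] top circ [300. 204.] 44
```

Run:
```python
import cv2
a=cv2.resize(cv2.imread("pics/scene0.png")[115:250,120:300],(720,540));cv2.imwrite("pics/crop1.png",a)
```

```text
(no output)
```

View pics/crop1.png

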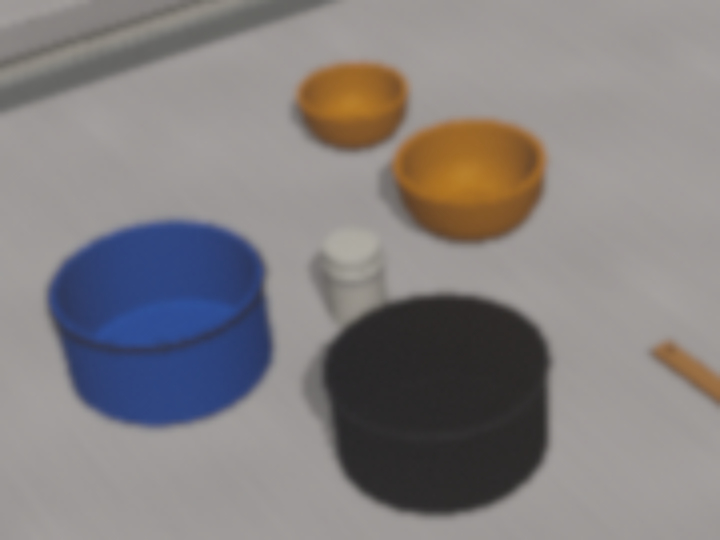

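The crop shows two bowls. The one at crop (470,180) / scene (238,160) measures about 132 mm across, and the other, at crop (352,103), about 103 mm. The larger one is the one meant. The salt jar with the white cap is at crop (355,270). I'll start with the lid.

```bash
python3 -m inch '[{"tx":0.2,"ty":-0.07,"gripper":0.0},{"tx":0.2,"ty":-0.07,"gripper":0.0},{"tx":0.2,"ty":-0.07,"gripper":0.0},{"tx":0.2,"ty":-0.07,"gripper":0.0},{"tx":0.2,"ty":-0.07,"gripper":0.0},{"gripper":0.0},{"gripper":0.0}]' 60
cat >> m.py <<'E'
from scipy.spatial.transform import Rotation as Ro
from cell import observe,read_camera
class Wr:
    def __init__(s,name=None):
        o=observe();s.c=c=read_camera("wrist")
        if name: cv2.imwrite(f"pics/{name}.png",c["color"][:,:,::-1])
        w,x,y,z=o["tcp_rot"];A=np.eye(4);A[:3,:3]=Ro.from_quat([x,y,z,w]).as_matrix();A[:3,3]=o["eef_pos"]
        s.T=A@np.asarray(c["T_tool_cam"]);s.o=o
    def rays(s,uv):
        c=s.c;uv=np.atleast_2d(uv).astype(float);x=(uv[:,0]-c["cx"])/c["fx"];y=(uv[:,1]-c["cy"])/c["fy"]
        r=np.hypot(x,y)+1e-9;k=np.sin(r)/r
        return np.c_[x*k,y*k,np.cos(r)]
    def plane(s,uv,z):
        d=s.rays(uv)@s.T[:3,:3].T;o=s.T[:3,3];return o+d*((z-o[2])/d[:,2])[:,None]
    def cloud(s):
        h,w=s.c["depth"].shape;u,v=np.meshgrid(np.arange(w),np.arange(h));d=s.rays(np.c_[u.ravel(),v.ravel()])
        z=s.c["depth"].ravel();P=d*(z/d[:,2])[:,None];W=P@s.T[:3,:3].T+s.T[:3,3];W[z==0]=np.nan
        return W.reshape(h,w,3)
E
python3 - <<'E'
from m import *
w=Wr("w1");W=w.cloud();o=w.o;print(o["eef_pos"],o["tcp_rot"])
z=W[...,2]
m=(z>.03)&(z<.056)&(np.hypot(W[...,0]-.447,W[...,1]-.396)<.04)
print(m.sum(),np.nanmean(W[m],0),W[m][:,:2].min(0),W[m][:,:2].max(0),z[m].max())
l=(z>.01)&(z<.03)&(np.hypot(W[...,0]-.447,W[...,1]-.396)<.12);P=W[l][:,:2]
print(cv2.minEnclosingCircle((P*1000).astype(np.float32)))
E
```

```text
[0.23377908 0.46981043 0.2231651 ] [-1.63010220e-04  2.28858940e-01  9.73459410e-01 -5.80458202e-04]
465 [0.43873457 0.39679958 0.04792432] [0.42840087 0.38070363] [0.45896459 0.40970052] 0.054948007920846365
((444.1567077636719, 394.2914733886719), 83.56055450439453)validation failed for argument at $[0]...
```

View pics/w1.png

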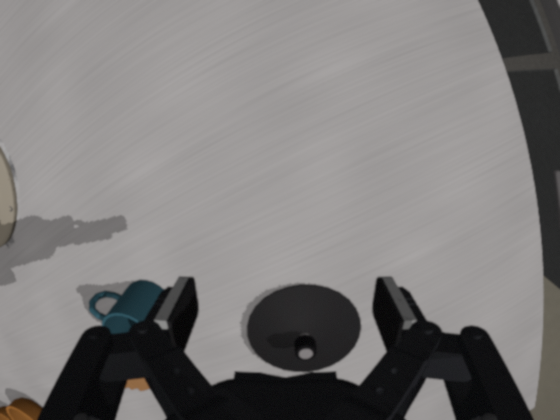

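The wrist view shows the lid at (303,326) and its knob at (305,345). The move was refused, so each row probably needs all of its keys.

```bash
python3 -m inch '[{"tx":0.2,"ty":-0.07,"tz":0,"rx":0,"ry":0,"rz":0,"gripper":0.0},{"tx":0.2,"ty":-0.07,"tz":0,"rx":0,"ry":0,"rz":0,"gripper":0.0},{"tx":0.2,"ty":-0.07,"tz":0,"rx":0,"ry":0,"rz":0,"gripper":0.0},{"tx":0.2,"ty":-0.07,"tz":0,"rx":0,"ry":0,"rz":0,"gripper":0.0},{"tx":0.2,"ty":-0.07,"tz":0,"rx":0,"ry":0,"rz":0,"gripper":0.0},{"tx":0,"ty":0,"tz":0,"rx":0,"ry":0,"rz":0,"gripper":0.0}]' 60
```

```text
t: 0.8
eef_pos: [0.4377, 0.3975, 0.2226]
tcp_rot: [0.0, 0.231, 0.973, -0.001]
ft_force: [-0.1, 0.6, -0.3]
width: 0.0425
gripper_force: 0.0
```

```bash
cat > k.py <<'E'
from m import *
w=Wr("w2");W=w.cloud();print(w.o["eef_pos"]);z=W[...,2]
for a,b in((.03,.06),(.045,.06),(.01,.03)):
    m=(z>a)&(z<b)&(np.hypot(W[...,0]-.447,W[...,1]-.396)<(.04 if a>.02 else .1));P=W[m]
    print(m.sum(),P.min(0),P.max(0),cv2.minEnclosingCircle((P[:,:2]*1000).astype(np.float32)))
E
python3 k.py
```

```text
[0.43765095 0.39750346 0.22263083]
714 [0.42919041 0.37940689 0.03202626] [0.45908926 0.40878935 0.05580574] ((444.13055419921875, 394.0155944824219), 15.00467586517334)
644 [0.42921667 0.37940689 0.04533747] [0.45908926 0.40868405 0.05580574] ((444.1529541015625, 394.019287109375), 14.982039451599121)
14464 [0.36230472 0.31187098 0.01000429] [0.52709948 0.47697509 0.02153243] ((444.5018005371094, 394.41253662109375), 83.0455093383789)
```

```bash
python3 -m inch '[{"tx":0.033,"ty":-0.018,"tz":-0.22,"rx":0,"ry":0,"rz":0,"gripper":0.0},{"tx":0,"ty":0,"tz":-0.22,"rx":0,"ry":0,"rz":0,"gripper":0.0},{"tx":0,"ty":0,"tz":-0.22,"rx":0,"ry":0,"rz":0,"gripper":0.0},{"tx":0,"ty":0,"tz":-0.22,"rx":0,"ry":0,"rz":0,"gripper":0.0},{"tx":0,"ty":0,"tz":0,"rx":0,"ry":0,"rz":0,"gripper":0.0},{"tx":0,"ty":0,"tz":0,"rx":0,"ry":0,"rz":0,"gripper":-0.8},{"tx":0,"ty":0,"tz":0,"rx":0,"ry":0,"rz":0,"gripper":-0.8},{"tx":0,"ty":0,"tz":0,"rx":0,"ry":0,"rz":0,"gripper":-0.8}]' 70
python3 -m inch '[{"tx":0,"ty":0,"tz":0,"rx":0,"ry":0,"rz":0,"gripper":-0.8},{"tx":0,"ty":0,"tz":0.1,"rx":0,"ry":0,"rz":0,"gripper":-0.8},{"tx":0,"ty":0,"tz":0.2,"rx":0,"ry":0,"rz":0,"gripper":-0.8},{"tx":0,"ty":0,"tz":0.2,"rx":0,"ry":0,"rz":0,"gripper":-0.8},{"tx":0,"ty":0,"tz":0.2,"rx":0,"ry":0,"rz":0,"gripper":-0.8},{"tx":0,"ty":0,"tz":0.2,"rx":0,"ry":0,"rz":0,"gripper":-0.8}]' 70
```

```text
t: 1.65
eef_pos: [0.4417, 0.3977, 0.0511]
tcp_rot: [0.002, 0.229, 0.973, 0.002]
ft_force: [-0.1, -0.4, -0.4]
width: 0.009
gripper_force: 0.0
t: 2.25
eef_pos: [0.4404, 0.3963, 0.2306]
tcp_rot: [0.001, 0.229, 0.973, 0.001]
ft_force: [0.7, 0.9, -0.0]
width: 0.0086
gripper_force: 0.0
```

```bash
python3 k.py
```

```text
[0.44041903 0.39633464 0.23062916]
685 [0.42916533 0.37944711 0.03184582] [0.45889703 0.4087608  0.05601254] ((444.02337646484375, 393.9847412109375), 14.968644142150879)
622 [0.42935763 0.37944711 0.04500848] [0.45889703 0.4086711  0.05601254] ((443.99468994140625, 393.9695739746094), 14.960784912109375)
13981 [0.36195526 0.3119175  0.01000028] [0.52712816 0.47687488 0.02135243] ((444.29425048828125, 394.3547668457031), 83.09979248046875)
```

View pics/w2.png

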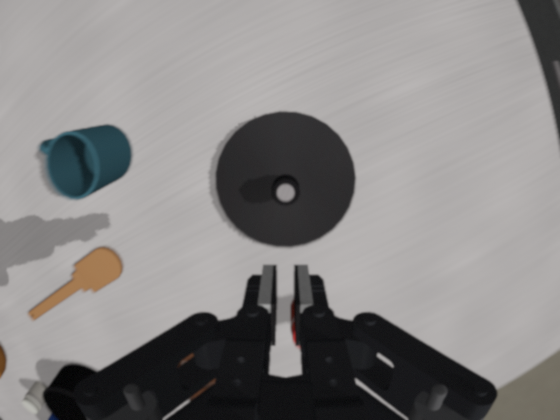

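The knob at (286,188) is untouched and the fingers at (285,275) closed on nothing. I'll descend again more carefully and check the height before closing.

```bash
python3 -m inch '[{"tx":0.018,"ty":-0.012,"tz":-0.2,"rx":0,"ry":0,"rz":0,"gripper":0.0},{"tx":0,"ty":0,"tz":-0.2,"rx":0,"ry":0,"rz":0,"gripper":0.0},{"tx":0,"ty":0,"tz":-0.2,"rx":0,"ry":0,"rz":0,"gripper":0.0},{"tx":0,"ty":0,"tz":-0.2,"rx":0,"ry":0,"rz":0,"gripper":0.0}]' 70
python3 -m inch '[{"tx":0,"ty":0,"tz":0,"rx":0,"ry":0,"rz":0,"gripper":0.0},{"tx":0,"ty":0,"tz":0,"rx":0,"ry":0,"rz":0,"gripper":0.0}]'
python3 -m inch '[{"tx":0,"ty":0,"tz":0,"rx":0,"ry":0,"rz":0,"gripper":0.0},{"tx":0,"ty":0,"tz":0,"rx":0,"ry":0,"rz":0,"gripper":0.0}]'
```

```text
t: 2.7
eef_pos: [0.4443, 0.3941, 0.0672]
tcp_rot: [0.001, 0.229, 0.973, 0.001]
ft_force: [-0.7, 1.3, -0.9]
width: 0.0428
gripper_force: 0.0
t: 2.9
eef_pos: [0.4444, 0.3942, 0.069]
tcp_rot: [0.0, 0.229, 0.973, 0.0]
ft_force: [0.4, 1.1, 0.9]
width: 0.0427
gripper_force: 0.0
t: 3.1
eef_pos: [0.4454, 0.395, 0.071]
tcp_rot: [0.002, 0.229, 0.973, 0.002]
ft_force: [-0.3, 1.2, 0.3]
width: 0.0425
gripper_force: 0.0
```

```bash
python3 -m inch '[{"tx":0,"ty":0,"tz":-0.07,"rx":0,"ry":0,"rz":0,"gripper":0.0},{"tx":0,"ty":0,"tz":-0.06,"rx":0,"ry":0,"rz":0,"gripper":0.0},{"tx":0,"ty":0,"tz":0,"rx":0,"ry":0,"rz":0,"gripper":0.0}]'
python3 -m inch '[{"tx":0,"ty":0,"tz":0,"rx":0,"ry":0,"rz":0,"gripper":-0.6},{"tx":0,"ty":0,"tz":0,"rx":0,"ry":0,"rz":0,"gripper":-0.6},{"tx":0,"ty":0,"tz":0,"rx":0,"ry":0,"rz":0,"gripper":-0.6},{"tx":0,"ty":0,"tz":0,"rx":0,"ry":0,"rz":0,"gripper":-0.6}]'
python3 - <<'E'
from cell import *;import cv2
cv2.imwrite("pics/w3.png",read_camera("wrist")["color"][:,:,::-1]);print([observe()["eef_pos"].round(4) for _ in range(3)],observe()["qpos"])
E
```

```text
t: 3.4
eef_pos: [0.4428, 0.393, 0.0388]
tcp_rot: [-0.001, 0.229, 0.973, -0.002]
ft_force: [-0.6, 0.1, 0.5]
width: 0.0425
gripper_force: 0.0
t: 3.8
eef_pos: [0.4439, 0.3939, 0.0416]
tcp_rot: [-0.0, 0.229, 0.973, -0.0]
ft_force: [-0.4, -1.0, -2.4]
width: 0.0247
gripper_force: 68.9
[array([0.4439, 0.3939, 0.0416]), array([0.4439, 0.3939, 0.0416]), array([0.4439, 0.3939, 0.0416])] [ 6.63556605e-01  3.72979053e-01  1.40391931e+00  8.24840458e-05
  1.36520406e+00 -4.45457267e-01]
```

View pics/w3.png

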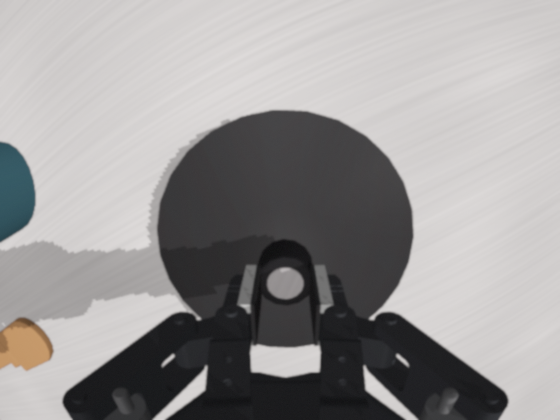

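The wrist view shows the knob at (285,283) firmly between the pads. I'll lift the lid and carry it past the pot so the wrist camera sees the pot from close by.

```bash
python3 -m inch '[{"tx":0,"ty":0,"tz":0.1,"rx":0,"ry":0,"rz":0,"gripper":-0.6},{"tx":0,"ty":0,"tz":0.2,"rx":0,"ry":0,"rz":0,"gripper":-0.6},{"tx":0,"ty":0,"tz":0.2,"rx":0,"ry":0,"rz":0,"gripper":-0.6},{"tx":0,"ty":0,"tz":0.2,"rx":0,"ry":0,"rz":0,"gripper":-0.6},{"tx":0,"ty":0,"tz":0.2,"rx":0,"ry":0,"rz":0,"gripper":-0.6},{"tx":0,"ty":0,"tz":0.1,"rx":0,"ry":0,"rz":0,"gripper":-0.6},{"tx":0.046,"ty":-0.213,"tz":0,"rx":0,"ry":0,"rz":-0.98,"gripper":-0.6}]' 80
python3 -m inch '[{"tx":0.046,"ty":-0.213,"tz":0,"rx":0,"ry":0,"rz":-0.98,"gripper":-0.6},{"tx":0.046,"ty":-0.213,"tz":0,"rx":0,"ry":0,"rz":-0.98,"gripper":-0.6},{"tx":0.046,"ty":-0.213,"tz":0,"rx":0,"ry":0,"rz":-0.98,"gripper":-0.6},{"tx":0.046,"ty":-0.213,"tz":0,"rx":0,"ry":0,"rz":-0.98,"gripper":-0.6},{"tx":0.046,"ty":-0.213,"tz":0,"rx":0,"ry":0,"rz":-0.98,"gripper":-0.6},{"tx":0.046,"ty":-0.213,"tz":0,"rx":0,"ry":0,"rz":-0.98,"gripper":-0.6},{"tx":0.046,"ty":-0.213,"tz":0,"rx":0,"ry":0,"rz":-0.98,"gripper":-0.6},{"tx":0.046,"ty":-0.213,"tz":0,"rx":0,"ry":0,"rz":-0.98,"gripper":-0.6}]'
python3 -m inch '[{"tx":0.046,"ty":-0.213,"tz":0,"rx":0,"ry":0,"rz":-0.98,"gripper":-0.6},{"tx":0.046,"ty":-0.213,"tz":0,"rx":0,"ry":0,"rz":-0.98,"gripper":-0.6},{"tx":0.046,"ty":-0.213,"tz":0,"rx":0,"ry":0,"rz":-0.98,"gripper":-0.6},{"tx":0.046,"ty":-0.213,"tz":0,"rx":0,"ry":0,"rz":-0.98,"gripper":-0.6},{"tx":0.046,"ty":-0.213,"tz":0,"rx":0,"ry":0,"rz":-0.98,"gripper":-0.6},{"tx":0.046,"ty":-0.213,"tz":0,"rx":0,"ry":0,"rz":-0.98,"gripper":-0.6},{"tx":0.046,"ty":-0.213,"tz":0,"rx":0,"ry":0,"rz":-0.98,"gripper":-0.6},{"tx":0.046,"ty":-0.213,"tz":0,"rx":0,"ry":0,"rz":-0.98,"gripper":-0.6}]'
python3 -m inch '[{"tx":0,"ty":0,"tz":0,"rx":0,"ry":0,"rz":0,"gripper":-0.6},{"tx":0,"ty":0,"tz":0,"rx":0,"ry":0,"rz":0,"gripper":-0.6}]'
python3 - <<'E'
from m import *
w=Wr("w4");W=w.cloud();print(w.o["eef_pos"],w.o["qpos"]);z=W[...,2]
import pickle;pickle.dump((w.c,w.T),open("w4.pkl","wb"))
def circ(z0,z1,c,r):
    m=(z>z0)&(z<z1)&(np.hypot(W[...,0]-c[0],W[...,1]-c[1])<r)
    P=W[m][:,:2];
    if len(P): print(m.sum(),c,cv2.minEnclosingCircle((P*1000).astype(np.float32)), z[m].max())
circ(.075,.1,(.643,-.148),.11)
circ(.055,.085,(.61,-.33),.04)
circ(.012,.03,(.677,.14),.11)
m=(z>.01)&(z<.03)&(np.hypot(W[...,0]-.677,W[...,1]-.14)<.11)
print(cv2.minAreaRect((W[m][:,:2]*1000).astype(np.float32)))
E
```

```text
t: 4.55
eef_pos: [0.453, 0.355, 0.2454]
tcp_rot: [0.001, 0.265, 0.964, 0.003]
ft_force: [1.4, -1.1, -5.8]
width: 0.0239
gripper_force: 79.7
t: 5.35
eef_pos: [0.5268, 0.0088, 0.2412]
tcp_rot: [-0.0, 0.552, 0.834, -0.0]
ft_force: [1.2, -0.6, -5.7]
width: 0.0236
gripper_force: 79.7
t: 6.15
eef_pos: [0.6004, -0.3319, 0.2407]
tcp_rot: [-0.001, 0.783, 0.622, -0.0]
ft_force: [-0.0, -0.3, -5.1]
width: 0.0239
gripper_force: 79.7
t: 6.35
eef_pos: [0.6001, -0.3312, 0.2393]
tcp_rot: [-0.002, 0.782, 0.623, -0.0]
ft_force: [0.4, 0.6, -4.5]
width: 0.024
gripper_force: 80.0
[ 0.60006158 -0.33117183  0.2392811 ] [-5.58294739e-01  5.29237064e-01  7.98882168e-01  3.23893154e-04
  1.81708613e+00 -3.32863666e-01]
2078 (0.643, -0.148) ((644.3358154296875, -151.94248962402344), 81.72116088867188) 0.08893992075864948
((0.0, 0.0), (0.0, 0.0), 0.0)
```

View pics/w4.png

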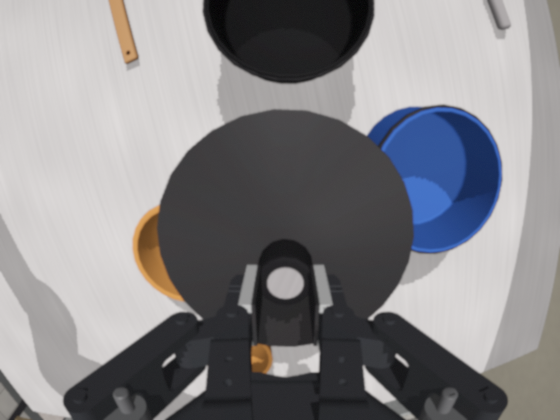

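The wrist view shows the lid level in the gripper, the near half of the pot's rim at the top (287,10) and the blue decoy at (435,180). I'll fit the rim circle to the visible arc.

Run:
```python
from m import *
import pickle
from scipy.optimize import least_squares as ls
w=Wr.__new__(Wr);w.c,w.T=pickle.load(open("w4.pkl","rb"));V=w.c["color"].max(2)
# outer rim boundary: lowest dark pixel... per column, from the top down
m=(V<60).astype(np.uint8);W=w.cloud()
m[110:]=0
n,l,st,ce=cv2.connectedComponentsWithStats(m);i=l[40,287];M=l==i
print(st[i])
z=W[...,2];r=M&(z>.08)&(z<.1)
P=W[r][:,:2];f=ls(lambda p:np.clip(abs(np.hypot(*(P-p).T)-.077)-.002,0,9),[.643,-.15],loss="soft_l1",f_scale=.002);print("rim depth",r.sum(),f.x,np.median(z[r]))
c=cv2.findContours(M.astype(np.uint8),0,1)[0][0][:,0];c=c[(c[:,1]>2)]
for zz in(.085,.088):
  Q=w.plane(c,zz)[:,:2]
  f=ls(lambda p:np.hypot(*(Q-p).T)-.079,[.643,-.15],loss="soft_l1",f_scale=.001);print(len(c),f.x,np.abs(f.fun).mean());
```

```text
[  204     0   169    83 11014]
rim depth 1582 [ 0.64496373 -0.14896271] 0.08553090631477497
230 [ 0.6447682  -0.14955113] 0.0005531167892771255
230 [ 0.64473004 -0.14955166] 0.000754340915399422
```

```bash
python3 -m inch '[{"tx":0.034,"ty":0.184,"tz":0,"rx":-0.176,"ry":-0.76,"rz":0,"gripper":-0.6},{"tx":0.034,"ty":0.184,"tz":0,"rx":-0.176,"ry":-0.76,"rz":0,"gripper":-0.6},{"tx":0.034,"ty":0.184,"tz":0,"rx":-0.176,"ry":-0.76,"rz":0,"gripper":-0.6},{"tx":0.034,"ty":0.184,"tz":0,"rx":-0.176,"ry":-0.76,"rz":0,"gripper":-0.6},{"tx":0.034,"ty":0.184,"tz":0,"rx":0,"ry":0,"rz":0,"gripper":-0.6},{"tx":0,"ty":0,"tz":-0.2,"rx":0,"ry":0,"rz":0,"gripper":-0.6},{"tx":0,"ty":0,"tz":-0.18,"rx":0,"ry":0,"rz":0,"gripper":-0.6},{"tx":0,"ty":0,"tz":0,"rx":0,"ry":0,"rz":0,"gripper":-0.6}]'
python3 -m inch '[{"tx":0,"ty":0,"tz":0,"rx":0,"ry":0,"rz":0,"gripper":-0.6}]'
python3 - <<'E'
from m import *
o=observe();w,x,y,z=o["tcp_rot"];print(Ro.from_quat([x,y,z,w]).as_matrix()[:,2],o["eef_pos"])
cv2.imwrite("pics/side5.png",cv2.resize(read_camera("side")["color"][80:280,200:480,::-1],(784,560)))
E
```

```text
t: 7.2
eef_pos: [0.6308, -0.1435, 0.1588]
tcp_rot: [0.092, 0.775, 0.62, 0.074]
ft_force: [-0.9, 0.0, -7.2]
width: 0.0239
gripper_force: 80.2
t: 7.3
eef_pos: [0.6343, -0.1454, 0.1666]
tcp_rot: [0.097, 0.775, 0.619, 0.077]
ft_force: [-0.4, -0.6, -4.7]
width: 0.024
gripper_force: 80.6
[ 0.24053797 -0.05533265 -0.96906129] [ 0.63426587 -0.14537209  0.16661514]
```

View pics/side5.png

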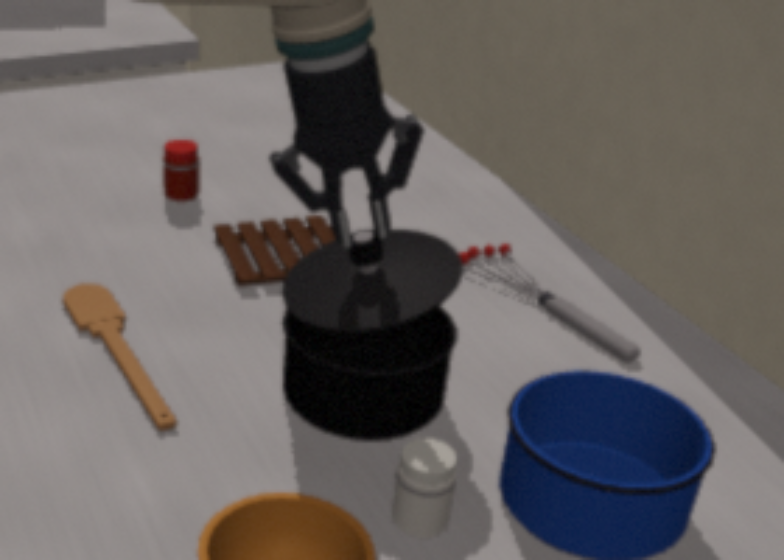

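The crop shows the lid above the pot at crop (370,275), tilted with its near edge low. I'll lower it until it touches.

```bash
python3 -m inch '[{"tx":0,"ty":-0.008,"tz":-0.08,"rx":0,"ry":0,"rz":0,"gripper":-0.6},{"tx":0,"ty":0,"tz":0,"rx":0,"ry":0,"rz":0,"gripper":-0.6}]'
python3 -m inch '[{"tx":0,"ty":0,"tz":-0.02,"rx":0,"ry":0,"rz":0,"gripper":-0.6},{"tx":0,"ty":0,"tz":0,"rx":0,"ry":0,"rz":0,"gripper":-0.6}]'
python3 -m inch '[{"tx":0,"ty":0,"tz":-0.01,"rx":0,"ry":0,"rz":0,"gripper":-0.6},{"tx":0,"ty":0,"tz":0,"rx":0,"ry":0,"rz":0,"gripper":-0.6}]'
```

```text
t: 7.55
eef_pos: [0.6346, -0.148, 0.1509]
tcp_rot: [0.098, 0.776, 0.619, 0.077]
ft_force: [-0.5, -0.1, -6.5]
width: 0.0238
gripper_force: 80.3
t: 7.75
eef_pos: [0.6349, -0.1479, 0.147]
tcp_rot: [0.098, 0.776, 0.619, 0.078]
ft_force: [0.4, -0.3, -7.0]
width: 0.0238
gripper_force: 80.4
t: 7.95
eef_pos: [0.6346, -0.1478, 0.1441]
tcp_rot: [0.098, 0.776, 0.619, 0.077]
ft_force: [-1.0, 0.7, -5.6]
width: 0.024
gripper_force: 80.5
```

```bash
for i in 1; do python3 -m inch '[{"tx":0,"ty":0,"tz":-0.015,"rx":0,"ry":0,"rz":0,"gripper":-0.6},{"tx":0,"ty":0,"tz":0,"rx":0,"ry":0,"rz":0,"gripper":-0.6}]'; done
python3 -m inch '[{"tx":0,"ty":0,"tz":-0.01,"rx":0,"ry":0,"rz":0,"gripper":-0.6},{"tx":0,"ty":0,"tz":0,"rx":0,"ry":0,"rz":0,"gripper":-0.6}]'
```

```text
t: 8.15
eef_pos: [0.6343, -0.1477, 0.1403]
tcp_rot: [0.097, 0.776, 0.619, 0.077]
ft_force: [0.5, -0.8, -5.2]
width: 0.0238
gripper_force: 80.4
t: 8.35
eef_pos: [0.6346, -0.1478, 0.1388]
tcp_rot: [0.098, 0.776, 0.619, 0.077]
ft_force: [0.2, -0.0, -5.5]
width: 0.024
gripper_force: 80.7
```

```bash
python3 -m inch '[{"tx":0,"ty":0,"tz":-0.01,"rx":0,"ry":0,"rz":0,"gripper":-0.6},{"tx":0,"ty":0,"tz":0,"rx":0,"ry":0,"rz":0,"gripper":-0.6}]'
python3 -m inch '[{"tx":0,"ty":0,"tz":-0.005,"rx":0,"ry":0,"rz":0,"gripper":-0.6},{"tx":0,"ty":0,"tz":0,"rx":0,"ry":0,"rz":0,"gripper":-0.6}]'
```

```text
t: 8.55
eef_pos: [0.6351, -0.148, 0.1378]
tcp_rot: [0.099, 0.775, 0.619, 0.078]
ft_force: [1.9, -0.4, -1.9]
width: 0.0243
gripper_force: 80.9
t: 8.75
eef_pos: [0.6354, -0.1481, 0.1373]
tcp_rot: [0.099, 0.775, 0.619, 0.078]
ft_force: [2.9, -1.5, 1.6]
width: 0.024
gripper_force: 81.1
```

Contact is made: the vertical force went from -5.5 to +1.6 N. I'll pause, then pivot the lid down.

```bash
python3 -m inch '[{"tx":0,"ty":0,"tz":0,"rx":0,"ry":0,"rz":0,"gripper":-0.6},{"tx":0,"ty":0,"tz":0,"rx":0,"ry":0,"rz":0,"gripper":-0.6},{"tx":0,"ty":0,"tz":0,"rx":0,"ry":0,"rz":0,"gripper":-0.6},{"tx":0,"ty":0,"tz":0,"rx":0,"ry":0,"rz":0,"gripper":-0.6}]'
python3 -m inch '[{"tx":0.006,"ty":-0.0015,"tz":-0.0105,"rx":0.088,"ry":0.381,"rz":0,"gripper":-0.6},{"tx":0.006,"ty":-0.0015,"tz":-0.0105,"rx":0.088,"ry":0.381,"rz":0,"gripper":-0.6},{"tx":0.006,"ty":-0.0015,"tz":-0.0105,"rx":0.088,"ry":0.381,"rz":0,"gripper":-0.6},{"tx":0.006,"ty":-0.0015,"tz":-0.0105,"rx":0.088,"ry":0.381,"rz":0,"gripper":-0.6},{"tx":0,"ty":0,"tz":0,"rx":0,"ry":0,"rz":0,"gripper":-0.6}]'
```

```text
t: 9.15
eef_pos: [0.6347, -0.1478, 0.1363]
tcp_rot: [0.098, 0.776, 0.619, 0.078]
ft_force: [2.8, -2.2, 4.6]
width: 0.0237
gripper_force: 81.2
t: 9.65
eef_pos: [0.6394, -0.1487, 0.1269]
tcp_rot: [0.048, 0.78, 0.623, 0.038]
ft_force: [1.8, -0.2, 3.0]
width: 0.0236
gripper_force: 80.8
```

```bash
python3 -m inch '[{"tx":0.0055,"ty":-0.0013,"tz":-0.0113,"rx":0.088,"ry":0.381,"rz":0,"gripper":-0.6},{"tx":0.0055,"ty":-0.0013,"tz":-0.0113,"rx":0.088,"ry":0.381,"rz":0,"gripper":-0.6},{"tx":0.0055,"ty":-0.0013,"tz":-0.0113,"rx":0.088,"ry":0.381,"rz":0,"gripper":-0.6},{"tx":0,"ty":0,"tz":0,"rx":0,"ry":0,"rz":0,"gripper":-0.6}]'
python3 -m inch '[{"tx":0.0055,"ty":-0.0013,"tz":-0.0113,"rx":0.088,"ry":0.381,"rz":0,"gripper":-0.6},{"tx":0,"ty":0,"tz":0,"rx":0,"ry":0,"rz":0,"gripper":-0.6},{"tx":0,"ty":0,"tz":0,"rx":0,"ry":0,"rz":0,"gripper":-0.6}]'
```

```text
t: 10.05
eef_pos: [0.6426, -0.1493, 0.1207]
tcp_rot: [0.011, 0.781, 0.624, 0.009]
ft_force: [0.5, 0.7, 5.0]
width: 0.024
gripper_force: 81.9
t: 10.35
eef_pos: [0.6427, -0.1493, 0.1205]
tcp_rot: [-0.001, 0.781, 0.624, -0.001]
ft_force: [-9.2, 3.8, 14.7]
width: 0.024
gripper_force: 84.4
```

```bash
python3 -m inch '[{"tx":0,"ty":0,"tz":0.002,"rx":0,"ry":0,"rz":0,"gripper":0.3},{"tx":0,"ty":0,"tz":0,"rx":0,"ry":0,"rz":0,"gripper":0.3},{"tx":0,"ty":0,"tz":0,"rx":0,"ry":0,"rz":0,"gripper":0.3},{"tx":0,"ty":0,"tz":0.1,"rx":0,"ry":0,"rz":0,"gripper":0.3},{"tx":0,"ty":0,"tz":0.2,"rx":0,"ry":0,"rz":0,"gripper":0.3},{"tx":0,"ty":0,"tz":0.2,"rx":0,"ry":0,"rz":0,"gripper":0.3},{"tx":0,"ty":0,"tz":0.2,"rx":0,"ry":0,"rz":0,"gripper":0.3},{"tx":0,"ty":0,"tz":0,"rx":0,"ry":0,"rz":0,"gripper":0.3}]' 60
python3 - <<'E'
from m import *
w=Wr("w6");W=w.cloud();print(w.o["eef_pos"]);z=W[...,2];c=(.6448,-.1495)
for a,b,r in((.115,.14,.05),(.088,.105,.12)):
    m=(z>a)&(z<b)&(np.hypot(W[...,0]-c[0],W[...,1]-c[1])<r);P=W[m]
    print(m.sum(),cv2.minEnclosingCircle((P[:,:2]*1000).astype(np.float32)),P[:,2].max())
A=np.c_[P[:,:2]-c,np.ones(len(P))];print("plane",np.linalg.lstsq(A,P[:,2],rcond=None)[0])
E
```

```text
t: 11.15
eef_pos: [0.6452, -0.1504, 0.2663]
tcp_rot: [0.005, 0.782, 0.624, 0.003]
ft_force: [0.1, -0.6, 0.6]
width: 0.0555
gripper_force: 0.0
[ 0.64519782 -0.15043118  0.26633323]
854 ((642.8695678710938, -149.82716369628906), 14.963725090026855) 0.1345832190682743
17664 ((643.1556396484375, -150.10377502441406), 83.25599670410156) 0.1002917176970673
plane [-0.00147249 -0.00387819  0.09407604]
```

The lid is flat and about 2 mm off the pot axis. Next I'll go to the larger bowl.

```bash
python3 -m inch '[{"tx":-0.16,"ty":-0.138,"tz":-0.047,"rx":0,"ry":0,"rz":-0.82,"gripper":0},{"tx":-0.16,"ty":-0.138,"tz":-0.047,"rx":0,"ry":0,"rz":-0.82,"gripper":0},{"tx":-0.16,"ty":-0.138,"tz":-0.047,"rx":0,"ry":0,"rz":-0.82,"gripper":0},{"tx":-0.16,"ty":-0.138,"tz":-0.047,"rx":0,"ry":0,"rz":-0.82,"gripper":0},{"tx":-0.16,"ty":-0.138,"tz":-0.047,"rx":0,"ry":0,"rz":-0.82,"gripper":0},{"tx":-0.16,"ty":-0.138,"tz":-0.047,"rx":0,"ry":0,"rz":-0.82,"gripper":0},{"tx":-0.16,"ty":-0.138,"tz":-0.047,"rx":0,"ry":0,"rz":-0.82,"gripper":0},{"tx":0,"ty":0,"tz":0,"rx":0,"ry":0,"rz":0,"gripper":0}]'
python3 - <<'E'
from m import *
w=Wr("w7");W=w.cloud();o=w.o;print(o["eef_pos"],o["tcp_rot"]);z=W[...,2]
hsv=cv2.cvtColor(w.c["color"],cv2.COLOR_RGB2HSV);M=(hsv[...,1]>150)&(hsv[...,0]<25)&(np.hypot(W[...,0]-.464,W[...,1]+.382)<.09)
m=M&(z>.055)&(z<.075);P=W[m];print(m.sum(),cv2.minEnclosingCircle((P[:,:2]*1000).astype(np.float32)),np.percentile(P[:,2],95))
m=(z>.06)&(z<.085)&(np.hypot(W[...,0]-.611,W[...,1]+.33)<.05)&(hsv[...,1]<60);P=W[m]
if len(P):print("salt",m.sum(),cv2.minEnclosingCircle((P[:,:2]*1000).astype(np.float32)),P[:,2].max())
E
```

```text
t: 12.0
eef_pos: [0.4155, -0.3451, 0.1896]
tcp_rot: [-0.003, 0.905, 0.426, -0.002]
ft_force: [-0.1, 0.1, -0.1]
width: 0.0425
gripper_force: 0.0
[ 0.41547268 -0.34511991  0.18956022] [-0.00256917  0.90458459  0.4262827  -0.00178504]
3313 ((465.31268310546875, -382.2961120605469), 63.99024963378906) 0.06406550364051543
salt 1814 ((612.4191284179688, -325.9303894042969), 22.76986312866211) 0.07344927680057528
```

View pics/w7.png

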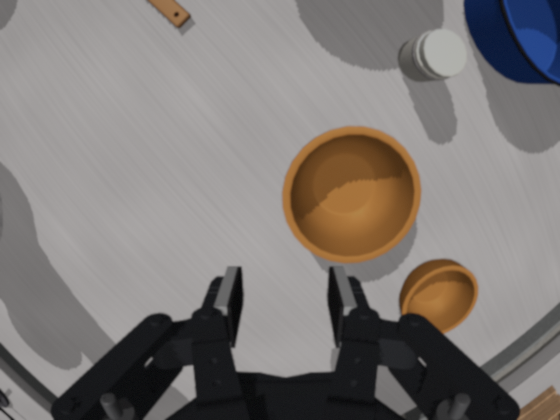

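The wrist view shows the large bowl at (352,194), the small bowl at (438,293) and the salt jar at (440,53). I'll tilt the tool to match the wall slope and descend onto the near rim.

```bash
python3 -m inch '[{"tx":0.014,"ty":0.0085,"tz":-0.1,"rx":-0.478,"ry":-0.578,"rz":0,"gripper":0},{"tx":0,"ty":0,"tz":-0.2,"rx":-0.478,"ry":-0.578,"rz":0,"gripper":0},{"tx":0,"ty":0,"tz":-0.2,"rx":0,"ry":0,"rz":0,"gripper":0},{"tx":0,"ty":0,"tz":0,"rx":0,"ry":0,"rz":0,"gripper":0},{"tx":0,"ty":0,"tz":0,"rx":0,"ry":0,"rz":0,"gripper":0}]'
python3 - <<'E'
from m import *
o=observe();w,x,y,z=o["tcp_rot"];print(Ro.from_quat([x,y,z,w]).as_matrix()[:,2],o["eef_pos"])
E
```

```text
t: 12.55
eef_pos: [0.423, -0.3409, 0.0932]
tcp_rot: [0.054, 0.901, 0.429, 0.025]
ft_force: [-0.5, -0.0, 1.0]
width: 0.0428
gripper_force: 0.0
[ 0.09107103 -0.07499155 -0.99301678] [ 0.42298753 -0.34090117  0.09322702]
```

```bash
python3 -m inch '[{"tx":-0.02,"ty":-0.012,"tz":-0.1,"rx":0,"ry":0,"rz":0,"gripper":0},{"tx":0,"ty":0,"tz":-0.07,"rx":0,"ry":0,"rz":0,"gripper":0},{"tx":0,"ty":0,"tz":0,"rx":0,"ry":0,"rz":0,"gripper":0},{"tx":0,"ty":0,"tz":0,"rx":0,"ry":0,"rz":0,"gripper":0}]'
python3 -m inch '[{"tx":0,"ty":0,"tz":0,"rx":0,"ry":0,"rz":0,"gripper":-0.7},{"tx":0,"ty":0,"tz":0,"rx":0,"ry":0,"rz":0,"gripper":-1},{"tx":0,"ty":0,"tz":0,"rx":0,"ry":0,"rz":0,"gripper":-1},{"tx":0,"ty":0,"tz":0,"rx":0,"ry":0,"rz":0,"gripper":-1},{"tx":0,"ty":0,"tz":0,"rx":0,"ry":0,"rz":0,"gripper":-1}]' 70
```

```text
t: 12.95
eef_pos: [0.4191, -0.3442, 0.0601]
tcp_rot: [0.055, 0.901, 0.429, 0.025]
ft_force: [0.6, 1.0, -0.1]
width: 0.0423
gripper_force: 0.0
t: 13.45
eef_pos: [0.4185, -0.3439, 0.0591]
tcp_rot: [0.054, 0.901, 0.429, 0.025]
ft_force: [0.2, 0.2, 0.6]
width: -0.0001
gripper_force: 0.0
```

Run:
```python
from m import *
w=Wr("w8");o=w.o;W=w.cloud();print(o["eef_pos"],o["tcp_rot"]);z=W[...,2]
hsv=cv2.cvtColor(w.c["color"],cv2.COLOR_RGB2HSV);M=(hsv[...,1]>150)&(hsv[...,0]<25)&(np.hypot(W[...,0]-.464,W[...,1]+.382)<.09)
m=M&(z>.055)&(z<.075);P=W[m];print(m.sum(),cv2.minEnclosingCircle((P[:,:2]*1000).astype(np.float32)),np.percentile(P[:,2],95))
```

```text
[ 0.41853276 -0.3439155   0.0590743 ] [0.05419407 0.90147257 0.42869258 0.02515711]
6518 ((465.0412292480469, -381.6964416503906), 65.07315826416016) 0.06384210499269859
```

View pics/w8.png

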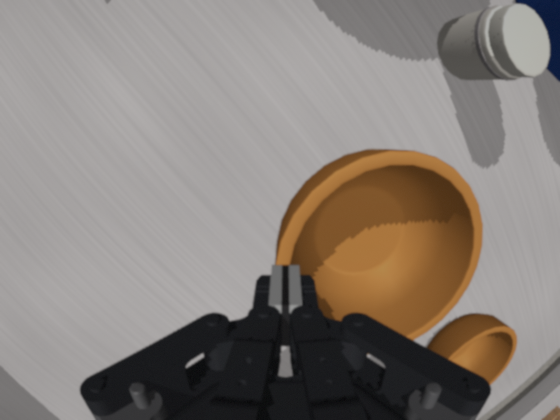

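The wrist view shows the closed fingertips at (286,267) just above the rim. So the tips effectively reach only about as far as the TCP reading, much less than the 22 mm stated. I'll open and go about 18 mm deeper, watching the force.

```bash
python3 -m inch '[{"tx":0,"ty":0,"tz":0.03,"rx":0,"ry":0,"rz":0,"gripper":0},{"tx":0,"ty":0,"tz":0,"rx":0,"ry":0,"rz":0,"gripper":0},{"tx":0,"ty":0,"tz":0,"rx":0,"ry":0,"rz":0,"gripper":0},{"tx":0,"ty":0,"tz":-0.06,"rx":0,"ry":0,"rz":0,"gripper":0},{"tx":0,"ty":0,"tz":-0.04,"rx":0,"ry":0,"rz":0,"gripper":0},{"tx":0,"ty":0,"tz":0,"rx":0,"ry":0,"rz":0,"gripper":0}]' 70
python3 -m inch '[{"tx":0,"ty":0,"tz":-0.02,"rx":0,"ry":0,"rz":0,"gripper":0},{"tx":0,"ty":0,"tz":0,"rx":0,"ry":0,"rz":0,"gripper":0}]' 70
python3 -m inch '[{"tx":0,"ty":0,"tz":0,"rx":0,"ry":0,"rz":0,"gripper":-0.7},{"tx":0,"ty":0,"tz":0,"rx":0,"ry":0,"rz":0,"gripper":-1},{"tx":0,"ty":0,"tz":0,"rx":0,"ry":0,"rz":0,"gripper":-1},{"tx":0,"ty":0,"tz":0,"rx":0,"ry":0,"rz":0,"gripper":-1},{"tx":0,"ty":0,"tz":0,"rx":0,"ry":0,"rz":0,"gripper":-1}]' 70
```

```text
t: 14.1
eef_pos: [0.4175, -0.3429, 0.0425]
tcp_rot: [0.052, 0.902, 0.429, 0.024]
ft_force: [-0.3, -0.2, -0.1]
width: 0.0427
gripper_force: 0.0
t: 14.3
eef_pos: [0.4183, -0.3437, 0.0404]
tcp_rot: [0.054, 0.902, 0.429, 0.025]
ft_force: [0.1, -0.5, -0.1]
width: 0.0426
gripper_force: 0.0
t: 14.8
eef_pos: [0.4188, -0.3444, 0.0417]
tcp_rot: [0.055, 0.901, 0.429, 0.025]
ft_force: [-1.4, -0.5, 4.4]
width: 0.0063
gripper_force: 71.8
```

```bash
python3 -m inch '[{"tx":0,"ty":0,"tz":0.05,"rx":0,"ry":0,"rz":0,"gripper":-1},{"tx":0,"ty":0,"tz":0.1,"rx":0,"ry":0,"rz":0,"gripper":-1},{"tx":0,"ty":0,"tz":0.15,"rx":0,"ry":0,"rz":0,"gripper":-1},{"tx":0,"ty":0,"tz":0.2,"rx":0,"ry":0,"rz":0,"gripper":-1},{"tx":0,"ty":0,"tz":0.2,"rx":0,"ry":0,"rz":0,"gripper":-1},{"tx":0,"ty":0,"tz":0.1,"rx":0,"ry":0,"rz":0,"gripper":-1},{"tx":0,"ty":0,"tz":0,"rx":0,"ry":0,"rz":0,"gripper":-1},{"tx":0,"ty":0,"tz":0,"rx":0,"ry":0,"rz":0,"gripper":-1}]' 90
cat > b.py <<'E'
from m import *
w=Wr("w9");W=w.cloud();o=w.o;t=o["eef_pos"];print(t,o["tcp_rot"],o["width"],o["gripper_force"],o["ft_force"]);z=W[...,2]
hsv=cv2.cvtColor(w.c["color"],cv2.COLOR_RGB2HSV);M=(hsv[...,1]>150)&(hsv[...,0]<25)&(np.hypot(W[...,0]-t[0],W[...,1]-t[1])<.15)&(z>t[2]-.1)
# rim: fit plane to top points iteratively
P=W[M];q=P[P[:,2]>np.percentile(P[:,2],70)]
for _ in range(8):
    A=np.c_[q[:,:2]-t[:2],np.ones(len(q))];k=np.linalg.lstsq(A,q[:,2],rcond=None)[0]
    r=P[:,2]-np.c_[P[:,:2]-t[:2],np.ones(len(P))]@k;q=P[(r>-.002)&(r<.02)]
(c,rad)=cv2.minEnclosingCircle((q[:,:2]*1000).astype(np.float32));c=np.array(c)/1000
print(len(q),"plane",k,"rim centre",c,"z",np.r_[c-t[:2],1]@k,"rad",rad,"rel",c-t[:2])
E
python3 b.py
```

```text
t: 15.6
eef_pos: [0.418, -0.3433, 0.1994]
tcp_rot: [0.053, 0.902, 0.429, 0.025]
ft_force: [0.4, 0.3, -4.3]
width: 0.0049
gripper_force: 91.3
[ 0.41797412 -0.34329268  0.19936751] [0.05282546 0.90151964 0.42879288 0.02466708] 0.004902263460083177 91.29459500312805 [ 0.42472862  0.27614541 -4.33537912]
6323 plane [-0.01915974  0.01117634  0.22088601] rim centre [ 0.46363156 -0.37965839] z 0.21960479316928427 rad 65.12499237060547 rel [ 0.04565744 -0.03636571]
```

The bowl is held about 0.02 rad off level. I'll carry it towards the trivet and look.

```bash
python3 -m inch '[{"tx":0.04,"ty":0.07,"tz":0.03,"rx":0,"ry":0,"rz":0.5,"gripper":-1},{"tx":0.076,"ty":0.135,"tz":0.03,"rx":0,"ry":0,"rz":0.93,"gripper":-1},{"tx":0.076,"ty":0.135,"tz":0.03,"rx":0,"ry":0,"rz":0.93,"gripper":-1},{"tx":0.076,"ty":0.135,"tz":0.03,"rx":0,"ry":0,"rz":0.93,"gripper":-1},{"tx":0.076,"ty":0.135,"tz":0,"rx":0,"ry":0,"rz":0.93,"gripper":-1},{"tx":0.076,"ty":0.135,"tz":0,"rx":0,"ry":0,"rz":0.93,"gripper":-1},{"tx":0.076,"ty":0.135,"tz":0,"rx":0,"ry":0,"rz":0.93,"gripper":-1},{"tx":0.076,"ty":0.135,"tz":0,"rx":0,"ry":0,"rz":0.93,"gripper":-1}]' 90
python3 -m inch '[{"tx":0.076,"ty":0.135,"tz":0,"rx":0,"ry":0,"rz":0.93,"gripper":-1},{"tx":0.076,"ty":0.135,"tz":0,"rx":0,"ry":0,"rz":0.93,"gripper":-1},{"tx":0.076,"ty":0.135,"tz":0,"rx":0,"ry":0,"rz":0.93,"gripper":-1},{"tx":0.076,"ty":0.135,"tz":0,"rx":0,"ry":0,"rz":0.93,"gripper":-1},{"tx":0.04,"ty":0.07,"tz":0,"rx":0,"ry":0,"rz":0.5,"gripper":-1},{"tx":0,"ty":0,"tz":0,"rx":0,"ry":0,"rz":0,"gripper":-1},{"tx":0,"ty":0,"tz":0,"rx":0,"ry":0,"rz":0,"gripper":-1}]' 90
cat > t.py <<'E'
from m import *
import pickle
w=Wr("w10");W=w.cloud();o=w.o;t=o["eef_pos"];print(t,o["tcp_rot"]);z=W[...,2]
hsv=cv2.cvtColor(w.c["color"],cv2.COLOR_RGB2HSV);H,S,V=[hsv[...,i] for i in range(3)]
M=((H<15)|(H>165))&(S>70)&(V<150)&(np.hypot(W[...,0]-.678,W[...,1]-.139)<.12)&(z<.03)
uv=np.argwhere(M)[:,::-1];Q=w.plane(uv,.016)[:,:2]
print(M.sum(),uv.min(0),uv.max(0),cv2.minAreaRect((Q*1000).astype(np.float32)),np.percentile(z[M],[50,90]))
pickle.dump((w.c,w.T),open("w10.pkl","wb"))
E
python3 t.py; python3 b.py
```

```text
t: 16.45
eef_pos: [0.5329, -0.1387, 0.2234]
tcp_rot: [0.044, 0.746, 0.663, 0.039]
ft_force: [1.1, -1.3, -2.8]
width: 0.0054
gripper_force: 91.3
t: 17.15
eef_pos: [0.6013, -0.0189, 0.224]
tcp_rot: [0.037, 0.626, 0.778, 0.045]
ft_force: [0.4, -0.1, -2.7]
width: 0.0053
gripper_force: 91.3
[ 0.60126578 -0.01891861  0.22401248] [0.03718936 0.62595943 0.77764322 0.0454176 ]
10225 [283   0] [425 135] ((677.9994506835938, 139.7598876953125), (138.29933166503906, 138.52371215820312), 83.40222930908203) [0.01691027 0.01798383]
[ 0.60123369 -0.01944599  0.22434584] [0.03745158 0.62629955 0.7773466  0.04559075] 0.005310489630204537 91.29614353179932 [ 0.32611798  0.23853566 -3.64615732]
6373 plane [-0.01868626 -0.00592093  0.2456525 ] rim centre [ 0.65754126 -0.00663601] z 0.24452447588679277 rad 65.15006256103516 rel [0.05630757 0.01280998]
```

View pics/w10.png

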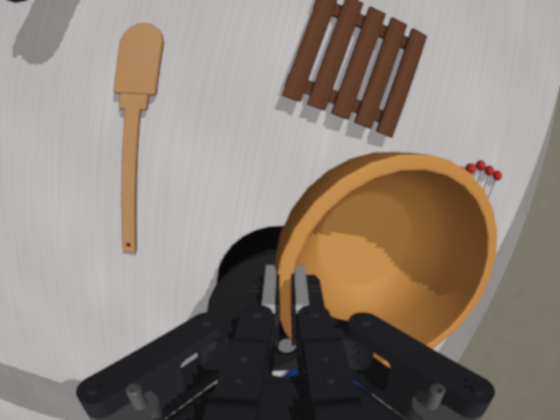

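The wrist view shows the trivet at (355,65), the mwiko at (133,140) and the bowl held at (388,255). I'll move over the trivet and lower the bowl.

```bash
python3 -m inch '[{"tx":0.026,"ty":0.182,"tz":0,"rx":0,"ry":0,"rz":0,"gripper":-1},{"tx":0.026,"ty":0.182,"tz":0,"rx":0,"ry":0,"rz":0,"gripper":-1},{"tx":0.026,"ty":0.182,"tz":0,"rx":0,"ry":0,"rz":0,"gripper":-1},{"tx":0.026,"ty":0.182,"tz":0,"rx":0,"ry":0,"rz":0,"gripper":-1},{"tx":0,"ty":0,"tz":-0.2,"rx":0,"ry":0,"rz":0,"gripper":-1},{"tx":0,"ty":0,"tz":-0.2,"rx":0,"ry":0,"rz":0,"gripper":-1},{"tx":0,"ty":0,"tz":-0.2,"rx":0,"ry":0,"rz":0,"gripper":-1},{"tx":0,"ty":0,"tz":0,"rx":0,"ry":0,"rz":0,"gripper":-1}]' 90
python3 -m inch '[{"tx":0,"ty":0,"tz":-0.08,"rx":0,"ry":0,"rz":0,"gripper":-1},{"tx":0,"ty":0,"tz":-0.05,"rx":0,"ry":0,"rz":0,"gripper":-1},{"tx":0,"ty":0,"tz":0,"rx":0,"ry":0,"rz":0,"gripper":-1}]' 90
python3 b.py
```

```text
t: 18.05
eef_pos: [0.6184, 0.1252, 0.0974]
tcp_rot: [0.033, 0.627, 0.777, 0.041]
ft_force: [-0.7, -0.5, -4.9]
width: 0.0054
gripper_force: 91.3
t: 18.35
eef_pos: [0.6224, 0.1264, 0.0788]
tcp_rot: [0.038, 0.626, 0.778, 0.046]
ft_force: [0.1, -0.4, -3.3]
width: 0.0055
gripper_force: 91.3
[0.62243555 0.12640981 0.07877732] [0.0377014  0.62606543 0.77750006 0.04598192] 0.005501943424580621 91.29426956176758 [ 0.0651297  -0.39393235 -3.30197256]
6282 plane [-0.0215163  -0.00636908  0.10010318] rim centre [0.67860071 0.13906464] z 0.09881411040238466 rad 64.9500961303711 rel [0.05616515 0.01265483]
```

```bash
python3 -m inch '[{"tx":0,"ty":0,"tz":-0.04,"rx":0,"ry":0,"rz":0,"gripper":-1},{"tx":0,"ty":0,"tz":-0.03,"rx":0,"ry":0,"rz":0,"gripper":-1},{"tx":0,"ty":0,"tz":0,"rx":0,"ry":0,"rz":0,"gripper":-1},{"tx":0,"ty":0,"tz":0,"rx":0,"ry":0,"rz":0,"gripper":-1}]' 90
python3 -m inch '[{"tx":0,"ty":0,"tz":-0.015,"rx":0,"ry":0,"rz":0,"gripper":-1},{"tx":0,"ty":0,"tz":0,"rx":0,"ry":0,"rz":0,"gripper":-1}]' 90
python3 -m inch '[{"tx":0,"ty":0,"tz":-0.01,"rx":0,"ry":0,"rz":0,"gripper":-1},{"tx":0,"ty":0,"tz":0,"rx":0,"ry":0,"rz":0,"gripper":-1}]' 90
```

```text
t: 18.8
eef_pos: [0.6224, 0.1267, 0.0649]
tcp_rot: [0.038, 0.626, 0.778, 0.046]
ft_force: [-0.6, 0.0, -3.0]
width: 0.0053
gripper_force: 91.3
t: 19.0
eef_pos: [0.6224, 0.1267, 0.0617]
tcp_rot: [0.038, 0.626, 0.778, 0.046]
ft_force: [0.1, 0.2, -3.7]
width: 0.0056
gripper_force: 91.3
t: 19.2
eef_pos: [0.6224, 0.1267, 0.0597]
tcp_rot: [0.038, 0.626, 0.778, 0.046]
ft_force: [-0.2, -0.5, -2.7]
width: 0.0053
gripper_force: 91.3
```

```bash
python3 -m inch '[{"tx":0,"ty":0,"tz":0,"rx":0.06,"ry":-0.26,"rz":0,"gripper":-1},{"tx":0,"ty":0,"tz":-0.005,"rx":0,"ry":0,"rz":0,"gripper":-1},{"tx":0,"ty":0,"tz":0,"rx":0,"ry":0,"rz":0,"gripper":-1}]' 90
python3 -m inch '[{"tx":0,"ty":0,"tz":-0.007,"rx":0,"ry":0,"rz":0,"gripper":-1},{"tx":0,"ty":0,"tz":0,"rx":0,"ry":0,"rz":0,"gripper":-1}]' 90
python3 -m inch '[{"tx":0,"ty":0,"tz":-0.005,"rx":0,"ry":0,"rz":0,"gripper":-1},{"tx":0,"ty":0,"tz":0,"rx":0,"ry":0,"rz":0,"gripper":-1}]' 90
```

```text
t: 19.5
eef_pos: [0.6223, 0.1267, 0.0589]
tcp_rot: [0.044, 0.625, 0.777, 0.054]
ft_force: [0.2, 0.1, -4.1]
width: 0.0053
gripper_force: 91.3
t: 19.7
eef_pos: [0.6226, 0.1267, 0.0577]
tcp_rot: [0.045, 0.625, 0.777, 0.055]
ft_force: [-0.1, 0.3, -3.6]
width: 0.0057
gripper_force: 91.4
t: 19.9
eef_pos: [0.6228, 0.1267, 0.0577]
tcp_rot: [0.045, 0.625, 0.777, 0.055]
ft_force: [-5.3, -0.1, 5.2]
width: 0.0052
gripper_force: 92.4
```

The bowl is in contact with the trivet. I'll release, retreat along the wall, verify, and measure the fingertips from the depth image.

```bash
python3 -m inch '[{"tx":0,"ty":0,"tz":0,"rx":0,"ry":0,"rz":0,"gripper":-0.5},{"tx":0,"ty":0,"tz":0,"rx":0,"ry":0,"rz":0,"gripper":-0.3},{"tx":0,"ty":0,"tz":0,"rx":0,"ry":0,"rz":0,"gripper":-0.3},{"tx":-0.014,"ty":0,"tz":0.1,"rx":0,"ry":0,"rz":0,"gripper":-0.3},{"tx":-0.028,"ty":0,"tz":0.2,"rx":0,"ry":0,"rz":0,"gripper":-0.3},{"tx":-0.028,"ty":0,"tz":0.2,"rx":0,"ry":0,"rz":0,"gripper":-0.3},{"tx":-0.028,"ty":0,"tz":0.2,"rx":0,"ry":0,"rz":0,"gripper":-0.3},{"tx":0,"ty":0,"tz":0,"rx":0,"ry":0,"rz":0,"gripper":-0.3}]' 40
sed -i 's/(z>t\[2\]-.1)/(z>.03)/' b.py; python3 b.py
python3 - <<'E'
from m import *
w=Wr();w.T=np.asarray(w.c["T_tool_cam"]);W=w.cloud()
V=w.c["color"].max(2)
m=(np.abs(W[...,1])<.05)&(np.abs(W[...,0])<.03)&(W[...,2]<.04)&(W[...,2]>-.05)
P=W[m];print(m.sum(),P.min(0),P.max(0),np.percentile(P[:,2],[50,90,97,99.5]))
print(np.histogram(P[:,2],bins=np.arange(-.05,.045,.005)))
E
```

```text
t: 20.7
eef_pos: [0.6053, 0.1272, 0.2048]
tcp_rot: [0.049, 0.625, 0.777, 0.059]
ft_force: [-0.3, 0.4, -0.4]
width: 0.0299
gripper_force: 0.0
[0.60526647 0.12719228 0.20477371] [0.04882271 0.62507228 0.77677873 0.05929418] 0.02993158529918306 0.0 [-0.28758821  0.44353913 -0.4113371 ]
2589 plane [-0.00224716  0.00197535  0.07885644] rim centre [0.67831696 0.14017847] z 0.07871793644084171 rad 64.98118591308594 rel [0.07305049 0.01298618]
3370 [-0.01248213 -0.03158099 -0.04999219] [ 0.01222823  0.0329626  -0.00914047] [-0.03461058 -0.01822693 -0.01409512 -0.01103572]
(array([738, 403, 507, 429, 415, 412, 322, 134,  10,   0,   0,   0,   0,
         0,   0,   0,   0,   0]), array([-5.00000000e-02, -4.50000000e-02, -4.00000000e-02, -3.50000000e-02,
       -3.00000000e-02, -2.50000000e-02, -2.00000000e-02, -1.50000000e-02,
       -1.00000000e-02, -5.00000000e-03, -2.77555756e-17,  5.00000000e-03,
        1.00000000e-02,  1.50000000e-02,  2.00000000e-02,  2.50000000e-02,
        3.00000000e-02,  3.50000000e-02,  4.00000000e-02]))
```

The bowl is centred and level on the trivet. The fingertips sit about 9 mm behind the TCP at this opening. Next I'll locate the mwiko from the earlier wrist image.

Run:
```python
from m import *
import pickle
w=Wr.__new__(Wr);w.c,w.T=pickle.load(open("w10.pkl","rb"))
hsv=cv2.cvtColor(w.c["color"],cv2.COLOR_RGB2HSV);M=((hsv[...,1]>80)&(hsv[...,0]<25)).astype(np.uint8);M[:,200:]=0;M[270:]=0
n,l,st,ce=cv2.connectedComponentsWithStats(M);i=1+st[1:,4].argmax();uv=np.argwhere(l==i)[:,::-1]
Q=w.plane(uv,.01)[:,:2];print(st[i],cv2.minAreaRect((Q*1000).astype(np.float32)),Q.min(0),Q.max(0))
# handle line: points away from blade
h=Q[Q[:,1]<.02];vx,vy,x0,y0=cv2.fitLine((h*1000).astype(np.float32),2,0,.01,.01).ravel();print("handle dir",vx,vy,x0,y0)
```

```text
[ 114   23   49  229 5307] ((440.4718017578125, -1.8724517822265625), (52.49137878417969, 276.7892150878906), 3.4465954303741455) [ 0.40727528 -0.14024503] [0.46304592 0.13640326]
handle dir 0.06366731 -0.9979712 444.26282 -55.39141
```

```bash
python3 -m inch '[{"tx":-0.166,"ty":-0.104,"tz":0,"rx":-0.206,"ry":0.94,"rz":0,"gripper":-0.15},{"tx":-0.166,"ty":-0.104,"tz":0,"rx":-0.206,"ry":0.94,"rz":0,"gripper":-0.15},{"tx":-0.166,"ty":-0.104,"tz":0,"rx":0,"ry":0,"rz":-0.95,"gripper":-0.15},{"tx":-0.166,"ty":-0.104,"tz":-0.1,"rx":0,"ry":0,"rz":-0.95,"gripper":-0.15},{"tx":-0.166,"ty":-0.104,"tz":-0.1,"rx":0,"ry":0,"rz":0,"gripper":-0.15},{"tx":0,"ty":0,"tz":-0.2,"rx":0,"ry":0,"rz":0,"gripper":-0.15},{"tx":0,"ty":0,"tz":0,"rx":0,"ry":0,"rz":0,"gripper":-0.15},{"tx":0,"ty":0,"tz":0,"rx":0,"ry":0,"rz":0,"gripper":-0.15}]' 40
python3 - <<'E'
from m import *
w=Wr("w11");o=w.o;x=o["tcp_rot"];R=Ro.from_quat([x[1],x[2],x[3],x[0]]).as_matrix();print(o["eef_pos"],R[:,2],"yaw",np.arctan2(R[1,1],R[0,1]))
hsv=cv2.cvtColor(w.c["color"],cv2.COLOR_RGB2HSV);M=((hsv[...,1]>80)&(hsv[...,0]<25)).astype(np.uint8)
n,l,st,ce=cv2.connectedComponentsWithStats(M);i=1+st[1:,4].argmax();uv=np.argwhere(l==i)[:,::-1]
Q=w.plane(uv,.01)[:,:2];print(st[i],cv2.minAreaRect((Q*1000).astype(np.float32)),Q.max(0))
h=Q[(Q[:,1]<.04)];vx,vy,x0,y0=cv2.fitLine((h*1000).astype(np.float32),2,0,.01,.01).ravel();print("handle dir",vx,vy,x0,y0, "x at y23",x0+(23-y0)*vx/vy)
E
```

```text
t: 21.6
eef_pos: [0.4366, 0.0228, 0.1161]
tcp_rot: [-0.005, 0.684, 0.729, -0.006]
ft_force: [-0.9, -0.2, -0.2]
width: 0.0363
gripper_force: 0.0
[0.43657379 0.02282633 0.11612948] [-0.01562714 -0.00158033 -0.99987664] yaw 0.0635526259274128
[  256    67    68   288 10686] ((439.99542236328125, -1.1703338623046875), (52.56134796142578, 277.44000244140625), 3.617732524871826) [0.46209259 0.13735537]
handle dir 0.067002684 -0.9977528 442.11148 -35.071316 x at y23 438.2118
```

View pics/w11.png

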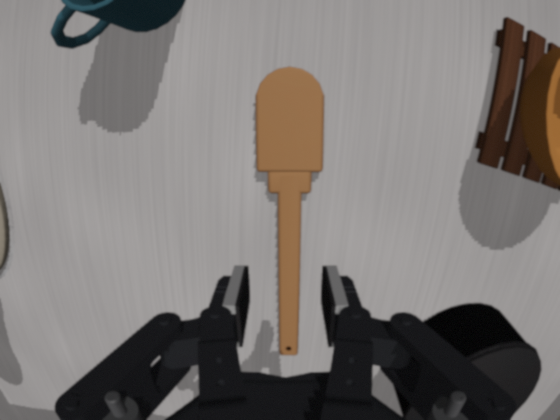

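The wrist view shows the mwiko handle at (289,270) between the open pads and the blade towards (290,120). I'll descend with force checks.

```bash
python3 -m inch '[{"tx":0.009,"ty":0,"tz":-0.18,"rx":0,"ry":-0.19,"rz":0,"gripper":-0.15},{"tx":0,"ty":0,"tz":-0.18,"rx":0,"ry":0,"rz":0,"gripper":-0.15},{"tx":0,"ty":0,"tz":-0.16,"rx":0,"ry":0,"rz":0,"gripper":-0.15},{"tx":0,"ty":0,"tz":0,"rx":0,"ry":0,"rz":0,"gripper":-0.15},{"tx":0,"ty":0,"tz":0,"rx":0,"ry":0,"rz":0,"gripper":-0.15}]' 40
python3 -m inch '[{"tx":0,"ty":0,"tz":-0.025,"rx":0,"ry":0,"rz":0,"gripper":-0.15},{"tx":0,"ty":0,"tz":-0.025,"rx":0,"ry":0,"rz":0,"gripper":-0.15},{"tx":0,"ty":0,"tz":0,"rx":0,"ry":0,"rz":0,"gripper":-0.15}]' 40
```

```text
t: 22.15
eef_pos: [0.44, 0.0229, 0.0141]
tcp_rot: [0.002, 0.684, 0.729, 0.0]
ft_force: [0.6, 0.4, 0.7]
width: 0.0367
gripper_force: 0.0
t: 22.45
eef_pos: [0.439, 0.0227, 0.0029]
tcp_rot: [0.002, 0.684, 0.729, 0.0]
ft_force: [0.6, 0.5, 0.2]
width: 0.0366
gripper_force: 0.0
```

```bash
python3 -m inch '[{"tx":0,"ty":0,"tz":-0.02,"rx":0,"ry":0,"rz":0,"gripper":-0.3},{"tx":0,"ty":0,"tz":-0.01,"rx":0,"ry":0,"rz":0,"gripper":-0.4},{"tx":0,"ty":0,"tz":0,"rx":0,"ry":0,"rz":0,"gripper":-0.4}]' 40
python3 -m inch '[{"tx":0,"ty":0,"tz":0,"rx":0,"ry":0,"rz":0,"gripper":-0.8},{"tx":0,"ty":0,"tz":0,"rx":0,"ry":0,"rz":0,"gripper":-0.8},{"tx":0,"ty":0,"tz":0,"rx":0,"ry":0,"rz":0,"gripper":-0.8},{"tx":0,"ty":0,"tz":0,"rx":0,"ry":0,"rz":0,"gripper":-0.8}]' 50
```

```text
t: 22.75
eef_pos: [0.4385, 0.0227, -0.0037]
tcp_rot: [0.001, 0.684, 0.729, -0.0]
ft_force: [0.3, 0.2, 0.6]
width: 0.0255
gripper_force: 0.0
t: 23.15
eef_pos: [0.4388, 0.0227, -0.0033]
tcp_rot: [0.001, 0.684, 0.729, 0.0]
ft_force: [0.5, -0.1, 0.7]
width: 0.0178
gripper_force: 49.2
```

```bash
python3 -m inch '[{"tx":0,"ty":0,"tz":0.1,"rx":0,"ry":0,"rz":0,"gripper":-0.8},{"tx":0,"ty":0,"tz":0.2,"rx":0,"ry":0,"rz":0,"gripper":-0.8},{"tx":0,"ty":0,"tz":0.2,"rx":0,"ry":0,"rz":0,"gripper":-0.8},{"tx":0,"ty":0,"tz":0.2,"rx":0,"ry":0,"rz":0,"gripper":-0.8},{"tx":0,"ty":0,"tz":0.2,"rx":0,"ry":0,"rz":0,"gripper":-0.8},{"tx":0,"ty":0,"tz":0.1,"rx":0,"ry":0,"rz":0,"gripper":-0.8},{"tx":0.056,"ty":-0.007,"tz":0,"rx":0,"ry":0,"rz":-0.994,"gripper":-0.8},{"tx":0.056,"ty":-0.007,"tz":0,"rx":0,"ry":0,"rz":-0.994,"gripper":-0.8}]' 60
python3 -m inch '[{"tx":0.056,"ty":-0.007,"tz":0,"rx":0,"ry":0,"rz":-0.994,"gripper":-0.8},{"tx":0.056,"ty":-0.007,"tz":0,"rx":0,"ry":0,"rz":-0.994,"gripper":-0.8},{"tx":0.056,"ty":-0.007,"tz":0,"rx":0,"ry":0,"rz":-0.994,"gripper":-0.8},{"tx":0.056,"ty":-0.007,"tz":0,"rx":0,"ry":0,"rz":-0.994,"gripper":-0.8},{"tx":0.056,"ty":-0.007,"tz":0,"rx":0,"ry":0,"rz":-0.994,"gripper":-0.8},{"tx":0.056,"ty":-0.007,"tz":0,"rx":0,"ry":0,"rz":-0.994,"gripper":-0.8},{"tx":0.056,"ty":-0.007,"tz":0,"rx":0,"ry":0,"rz":-0.994,"gripper":-0.8},{"tx":0.056,"ty":-0.007,"tz":0,"rx":0,"ry":0,"rz":-0.994,"gripper":-0.8}]'
python3 -m inch '[{"tx":0.056,"ty":-0.007,"tz":0,"rx":0,"ry":0,"rz":-0.994,"gripper":-0.8},{"tx":0.056,"ty":-0.007,"tz":0,"rx":0,"ry":0,"rz":-0.994,"gripper":-0.8},{"tx":0.056,"ty":-0.007,"tz":0,"rx":0,"ry":0,"rz":-0.994,"gripper":-0.8},{"tx":0.056,"ty":-0.007,"tz":0,"rx":0,"ry":0,"rz":-0.994,"gripper":-0.8},{"tx":0.056,"ty":-0.007,"tz":0,"rx":0,"ry":0,"rz":-0.994,"gripper":-0.8},{"tx":0.056,"ty":-0.007,"tz":0,"rx":0,"ry":0,"rz":-0.994,"gripper":-0.8},{"tx":0.056,"ty":-0.007,"tz":0,"rx":0,"ry":0,"rz":-0.994,"gripper":-0.8},{"tx":0.056,"ty":-0.007,"tz":0,"rx":0,"ry":0,"rz":-0.994,"gripper":-0.8}]'
python3 -m inch '[{"tx":0.056,"ty":-0.007,"tz":0,"rx":0,"ry":0,"rz":-0.994,"gripper":-0.8},{"tx":0.056,"ty":-0.007,"tz":0,"rx":0,"ry":0,"rz":-0.994,"gripper":-0.8},{"tx":0.056,"ty":-0.007,"tz":0,"rx":0,"ry":0,"rz":-0.994,"gripper":-0.8},{"tx":0.056,"ty":-0.007,"tz":0,"rx":0,"ry":0,"rz":-0.994,"gripper":-0.8},{"tx":0,"ty":0,"tz":0,"rx":0,"ry":0,"rz":0,"gripper":-0.8},{"tx":0,"ty":0,"tz":0,"rx":0,"ry":0,"rz":0,"gripper":-0.8}]'
cat > mw.py <<'E'
from m import *
w=Wr("w12");o=w.o;x=o["tcp_rot"];R=Ro.from_quat([x[1],x[2],x[3],x[0]]).as_matrix();t=o["eef_pos"];print(t,R[:,2],"yaw",np.arctan2(R[1,1],R[0,1]),o["qpos"][5])
W=w.cloud();hsv=cv2.cvtColor(w.c["color"],cv2.COLOR_RGB2HSV);M=((hsv[...,1]>80)&(hsv[...,0]<25)&(np.abs(W[...,2]-t[2])<.05)).astype(np.uint8)
n,l,st,ce=cv2.connectedComponentsWithStats(M);i=1+st[1:,4].argmax();P=W[l==i]
print(st[i],cv2.minAreaRect((P[:,:2]*1000).astype(np.float32)),P.min(0),P.max(0))
A=np.c_[P[:,:2]-t[:2],np.ones(len(P))];print("plane",np.linalg.lstsq(A,P[:,2],rcond=None)[0])
E
python3 mw.py
```

```text
t: 23.95
eef_pos: [0.4616, 0.0199, 0.1975]
tcp_rot: [0.002, 0.741, 0.671, 0.001]
ft_force: [0.4, -0.3, -2.3]
width: 0.0177
gripper_force: 59.6
t: 24.75
eef_pos: [0.551, 0.0086, 0.1961]
tcp_rot: [0.001, 0.914, 0.406, -0.001]
ft_force: [-0.2, 0.8, -1.6]
width: 0.0179
gripper_force: 59.6
t: 25.55
eef_pos: [0.6406, -0.0026, 0.1959]
tcp_rot: [0.001, 0.995, 0.1, -0.001]
ft_force: [0.6, -0.3, -0.5]
width: 0.018
gripper_force: 59.6
t: 26.15
eef_pos: [0.6848, -0.0081, 0.1959]
tcp_rot: [0.001, 0.998, -0.057, -0.002]
ft_force: [-0.5, -0.3, -0.5]
width: 0.0178
gripper_force: 59.6
[ 0.6847964  -0.00806864  0.19586239] [-0.00332819 -0.00165496 -0.99999309] yaw -1.683895100932039 1.6186964464585065
[  223    34   125   343 28163] ((710.0269775390625, -11.976188659667969), (53.828269958496094, 181.5950927734375), 83.55235290527344) [ 0.61924394 -0.04514181  0.20646222] [0.80032887 0.01333895 0.23093267]
plane [-0.00474184 -0.00080302  0.21031279]
```

```bash
python3 -m inch '[{"tx":0,"ty":0,"tz":-0.2,"rx":0,"ry":0,"rz":0,"gripper":-0.8},{"tx":0,"ty":0,"tz":-0.2,"rx":0,"ry":0,"rz":0,"gripper":-0.8},{"tx":0,"ty":0,"tz":-0.2,"rx":0,"ry":0,"rz":0,"gripper":-0.8},{"tx":0,"ty":0,"tz":-0.2,"rx":0,"ry":0,"rz":0,"gripper":-0.8},{"tx":0,"ty":0,"tz":-0.1,"rx":0,"ry":0,"rz":0,"gripper":-0.8},{"tx":0,"ty":0,"tz":-0.05,"rx":0,"ry":0,"rz":0,"gripper":-0.8},{"tx":0,"ty":0,"tz":0,"rx":0,"ry":0,"rz":0,"gripper":-0.8},{"tx":0,"ty":0,"tz":0,"rx":0,"ry":0,"rz":0,"gripper":-0.8}]'
python3 -m inch '[{"tx":0,"ty":0,"tz":-0.02,"rx":0,"ry":0,"rz":0,"gripper":-0.8},{"tx":0,"ty":0,"tz":0,"rx":0,"ry":0,"rz":0,"gripper":-0.8}]'
python3 -m inch '[{"tx":0,"ty":0,"tz":-0.01,"rx":0,"ry":0,"rz":0,"gripper":-0.8},{"tx":0,"ty":0,"tz":0,"rx":0,"ry":0,"rz":0,"gripper":-0.8}]'
```

```text
t: 27.0
eef_pos: [0.686, -0.0081, 0.0086]
tcp_rot: [0.001, 0.998, -0.057, 0.0]
ft_force: [0.8, -0.3, -0.0]
width: 0.0177
gripper_force: 59.6
t: 27.2
eef_pos: [0.6856, -0.0081, 0.0036]
tcp_rot: [0.001, 0.998, -0.058, -0.0]
ft_force: [-0.4, -0.1, -0.6]
width: 0.018
gripper_force: 59.6
t: 27.4
eef_pos: [0.6851, -0.0081, 0.0006]
tcp_rot: [0.001, 0.998, -0.058, -0.001]
ft_force: [-0.3, 0.4, 0.1]
width: 0.0174
gripper_force: 59.6
```

```bash
python3 -m inch '[{"tx":0,"ty":0,"tz":-0.013,"rx":0,"ry":0,"rz":0,"gripper":-0.8},{"tx":0,"ty":0,"tz":0,"rx":0,"ry":0,"rz":0,"gripper":-0.8}]'
python3 -m inch '[{"tx":0,"ty":0,"tz":-0.007,"rx":0,"ry":0,"rz":0,"gripper":-0.8},{"tx":0,"ty":0,"tz":0,"rx":0,"ry":0,"rz":0,"gripper":-0.8}]'
python3 -m inch '[{"tx":0,"ty":0,"tz":0,"rx":0,"ry":0,"rz":0,"gripper":-0.3},{"tx":0,"ty":0,"tz":0,"rx":0,"ry":0,"rz":0,"gripper":-0.2},{"tx":0,"ty":0,"tz":0,"rx":0,"ry":0,"rz":0,"gripper":-0.2},{"tx":0,"ty":0,"tz":0.1,"rx":0,"ry":0,"rz":0,"gripper":-0.2},{"tx":0,"ty":0,"tz":0.2,"rx":0,"ry":0,"rz":0,"gripper":-0.2},{"tx":0,"ty":0,"tz":0.2,"rx":0,"ry":0,"rz":0,"gripper":-0.2},{"tx":0,"ty":0,"tz":0.2,"rx":0,"ry":0,"rz":0,"gripper":-0.2},{"tx":0,"ty":0,"tz":0.2,"rx":0,"ry":0,"rz":0,"gripper":-0.2}]' 40
```

```text
t: 27.6
eef_pos: [0.6849, -0.0081, -0.0025]
tcp_rot: [0.001, 0.998, -0.058, -0.001]
ft_force: [0.1, -0.3, -1.4]
width: 0.0177
gripper_force: 59.6
t: 27.8
eef_pos: [0.6852, -0.0081, -0.0032]
tcp_rot: [0.001, 0.998, -0.058, -0.001]
ft_force: [-0.5, 0.7, 0.6]
width: 0.0175
gripper_force: 59.8
t: 28.6
eef_pos: [0.6849, -0.0081, 0.1783]
tcp_rot: [0.001, 0.998, -0.058, -0.001]
ft_force: [0.1, -0.7, 1.1]
width: 0.0342
gripper_force: 0.0
```

Now the salt jar. I'll check its surroundings (blue pot) so I can choose the closing direction, and check the mwiko.

Run:
```python
import pickle
from m import *
d=pickle.load(open("d0.pkl","rb"))
for n in("scene","side"):
    c=d[n];W=cloud(c);h=cv2.cvtColor(c["color"],cv2.COLOR_RGB2HSV);M=(h[...,0]>105)&(h[...,0]<130)&(h[...,1]>120)&(W[...,2]>.05)&(W[...,2]<.12)&(W[...,1]>-.6)&(W[...,0]>.4)
    P=W[M];print(n,cv2.minEnclosingCircle((P[:,:2]*1000).astype(np.float32)))
w=Wr("w13");W=w.cloud();hsv=cv2.cvtColor(w.c["color"],cv2.COLOR_RGB2HSV)
M=((hsv[...,1]>80)&(hsv[...,0]<25)&(np.abs(W[...,1]+.005)<.06)&(W[...,2]<.03))
Q=w.plane(np.argwhere(M)[:,::-1],.01)[:,:2];print(cv2.minAreaRect((Q*1000).astype(np.float32)),Q.min(0),Q.max(0),np.percentile(W[M][:,2],[5,50,95]))
c=read_camera("scene");cv2.imwrite("pics/scene13.png",c["color"][:,:,::-1])
```

```text
scene ((760.22802734375, -353.96026611328125), 83.8196792602539)
side ((695.3827514648438, -257.80743408203125), 196.577880859375)
((707.85546875, -7.741218566894531), (363.9621887207031, 90.21350860595703), 6.367372035980225) [ 0.52353688 -0.04577158] [0.8841011  0.05650867] [0.00978981 0.01113396 0.01264817]
```

View pics/scene13.png

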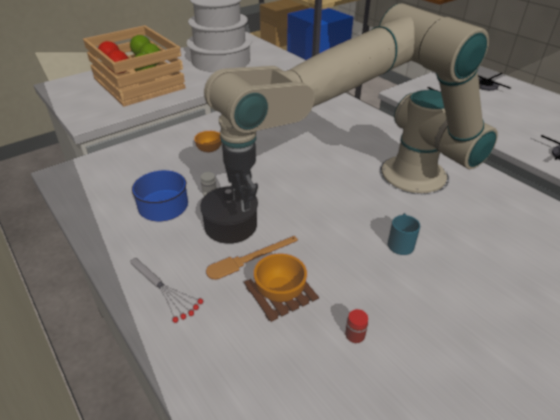

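The scene view shows the mwiko (250,257) between the pot and trivet with its blade away, the bowl on the trivet (281,280) and the lid on the pot. The salt jar is at (208,183), with room to close along y.

```bash
python3 -m inch '[{"tx":-0.052,"ty":-0.227,"tz":0.05,"rx":0,"ry":0,"rz":0,"gripper":0.75},{"tx":-0.052,"ty":-0.227,"tz":0.05,"rx":0,"ry":0,"rz":0,"gripper":0.75},{"tx":-0.052,"ty":-0.227,"tz":0,"rx":0,"ry":0,"rz":0,"gripper":0.75},{"tx":-0.052,"ty":-0.227,"tz":0,"rx":0,"ry":0,"rz":0,"gripper":0.75},{"tx":-0.052,"ty":-0.227,"tz":0,"rx":0,"ry":0,"rz":0,"gripper":0.75},{"tx":-0.052,"ty":-0.227,"tz":0,"rx":0,"ry":0,"rz":0,"gripper":0.75},{"tx":-0.052,"ty":-0.227,"tz":0,"rx":0,"ry":0,"rz":0,"gripper":0.75},{"tx":0,"ty":0,"tz":0,"rx":0,"ry":0,"rz":0,"gripper":0.75}]' 40
python3 - <<'E'
from m import *
w=Wr("w14");W=w.cloud();o=w.o;print(o["eef_pos"],o["tcp_rot"],o["width"]);z=W[...,2]
hsv=cv2.cvtColor(w.c["color"],cv2.COLOR_RGB2HSV)
m=(z>.06)&(z<.085)&(np.hypot(W[...,0]-.612,W[...,1]+.326)<.04)&(hsv[...,1]<60);P=W[m]
print("salt",m.sum(),cv2.minEnclosingCircle((P[:,:2]*1000).astype(np.float32)),P[:,2].max())
E
```

```text
t: 29.5
eef_pos: [0.6097, -0.3319, 0.1954]
tcp_rot: [0.002, 0.998, -0.061, -0.002]
ft_force: [-0.4, 0.4, -0.9]
width: 0.0752
gripper_force: 0.0
[ 0.60973328 -0.33186025  0.19543313] [ 0.00151367  0.99812787 -0.06111888 -0.00171487] 0.07516504486825171
salt 1927 ((613.103515625, -326.38726806640625), 22.325284957885742) 0.07347009822737494
```

```bash
python3 -m inch '[{"tx":0.005,"ty":0,"tz":-0.2,"rx":0,"ry":0,"rz":0,"gripper":0.75},{"tx":0,"ty":0,"tz":-0.2,"rx":0,"ry":0,"rz":0,"gripper":0.75},{"tx":0,"ty":0,"tz":-0.15,"rx":0,"ry":0,"rz":0,"gripper":0.75},{"tx":0,"ty":0,"tz":0,"rx":0,"ry":0,"rz":0,"gripper":0.75},{"tx":0,"ty":0,"tz":0,"rx":0,"ry":0,"rz":0,"gripper":0.75}]' 40
```

```text
t: 30.05
eef_pos: [0.6138, -0.3251, 0.0872]
tcp_rot: [0.001, 0.998, -0.057, -0.001]
ft_force: [-0.4, -1.0, 0.0]
width: 0.0748
gripper_force: 0.0
```

```bash
python3 -m inch '[{"tx":-0.005,"ty":-0.005,"tz":-0.12,"rx":0,"ry":0,"rz":0,"gripper":0.75},{"tx":0,"ty":0,"tz":-0.12,"rx":0,"ry":0,"rz":0,"gripper":0.75},{"tx":0,"ty":0,"tz":-0.06,"rx":0,"ry":0,"rz":0,"gripper":0.75},{"tx":0,"ty":0,"tz":0,"rx":0,"ry":0,"rz":0,"gripper":0.75}]' 40
python3 -m inch '[{"tx":0,"ty":0,"tz":0,"rx":0,"ry":0,"rz":0,"gripper":0.2},{"tx":0,"ty":0,"tz":0,"rx":0,"ry":0,"rz":0,"gripper":-0.1},{"tx":0,"ty":0,"tz":0,"rx":0,"ry":0,"rz":0,"gripper":-0.1},{"tx":0,"ty":0,"tz":0,"rx":0,"ry":0,"rz":0,"gripper":-0.1},{"tx":0,"ty":0,"tz":0,"rx":0,"ry":0,"rz":0,"gripper":-0.1}]' 40
```

```text
t: 30.45
eef_pos: [0.6123, -0.3265, 0.0265]
tcp_rot: [0.001, 0.998, -0.057, -0.001]
ft_force: [0.4, -0.2, -0.2]
width: 0.0749
gripper_force: 0.0
t: 30.95
eef_pos: [0.6136, -0.3274, 0.0294]
tcp_rot: [0.002, 0.998, -0.058, 0.001]
ft_force: [0.3, 0.8, 6.2]
width: 0.0463
gripper_force: 41.7
```

```bash
python3 -m inch '[{"tx":0,"ty":0,"tz":0.1,"rx":0,"ry":0,"rz":0,"gripper":-0.1},{"tx":0,"ty":0,"tz":0.2,"rx":0,"ry":0,"rz":0,"gripper":-0.1},{"tx":0,"ty":0,"tz":0.2,"rx":0,"ry":0,"rz":0,"gripper":-0.1},{"tx":0,"ty":0,"tz":0.2,"rx":0,"ry":0,"rz":0,"gripper":-0.1},{"tx":0,"ty":0,"tz":0.2,"rx":0,"ry":0,"rz":0,"gripper":-0.1},{"tx":-0.0246,"ty":0.1,"tz":0,"rx":0,"ry":0,"rz":0,"gripper":-0.1},{"tx":-0.0246,"ty":0.2,"tz":0,"rx":0,"ry":0,"rz":0,"gripper":-0.1},{"tx":-0.0246,"ty":0.2,"tz":0,"rx":0,"ry":0,"rz":0,"gripper":-0.1}]' 60
python3 -m inch '[{"tx":-0.0246,"ty":0.2,"tz":0,"rx":0,"ry":0,"rz":0,"gripper":-0.1},{"tx":-0.0246,"ty":0.2,"tz":0,"rx":0,"ry":0,"rz":0,"gripper":-0.1},{"tx":-0.0246,"ty":0.2,"tz":0,"rx":0,"ry":0,"rz":0,"gripper":-0.1},{"tx":-0.0246,"ty":0.2,"tz":0,"rx":0,"ry":0,"rz":0,"gripper":-0.1},{"tx":-0.0246,"ty":0.2,"tz":0,"rx":0,"ry":0,"rz":0,"gripper":-0.1},{"tx":-0.0246,"ty":0.2,"tz":0,"rx":0,"ry":0,"rz":0,"gripper":-0.1},{"tx":-0.0246,"ty":0.2,"tz":0,"rx":0,"ry":0,"rz":0,"gripper":-0.1},{"tx":-0.0246,"ty":0.2,"tz":0,"rx":0,"ry":0,"rz":0,"gripper":-0.1}]' 60
python3 -m inch '[{"tx":-0.0246,"ty":0.1,"tz":0,"rx":0,"ry":0,"rz":0,"gripper":-0.1},{"tx":0,"ty":0,"tz":0,"rx":0,"ry":0,"rz":0,"gripper":-0.1},{"tx":0,"ty":0,"tz":0,"rx":0,"ry":0,"rz":0,"gripper":-0.1}]' 60
python3 - <<'E'
from m import *
w=Wr("w15");W=w.cloud();o=w.o;t=o["eef_pos"];print(t,o["width"]);z=W[...,2]
hsv=cv2.cvtColor(w.c["color"],cv2.COLOR_RGB2HSV)
m=(np.abs(z-t[2]-.043)<.012)&(np.hypot(W[...,0]-t[0],W[...,1]-t[1])<.03)&(hsv[...,1]<60)&(hsv[...,2]>90);P=W[m]
print(m.sum(),cv2.minEnclosingCircle((P[:,:2]*1000).astype(np.float32)),np.percentile(P[:,2],[5,50,95]))
A=np.c_[P[:,:2]-t[:2],np.ones(len(P))];print("plane",np.linalg.lstsq(A,P[:,2],rcond=None)[0])
E
```

```text
t: 31.75
eef_pos: [0.5971, -0.2263, 0.2069]
tcp_rot: [0.001, 0.998, -0.058, -0.001]
ft_force: [0.4, 0.9, -2.1]
width: 0.046
gripper_force: 61.9
t: 32.55
eef_pos: [0.5577, 0.0946, 0.2071]
tcp_rot: [0.001, 0.998, -0.058, -0.001]
ft_force: [0.2, 1.2, -1.8]
width: 0.0457
gripper_force: 61.9
t: 32.85
eef_pos: [0.5533, 0.1129, 0.2069]
tcp_rot: [0.001, 0.998, -0.057, -0.001]
ft_force: [0.2, -0.2, -1.8]
width: 0.0458
gripper_force: 61.9
[0.55328844 0.11293858 0.20687039] 0.04581790120943184
7575 ((557.5360717773438, 112.29244232177734), 28.52446746826172) [0.24267175 0.24831448 0.24932171]
plane [-0.0662641  -0.00553255  0.2481065 ]
```

View pics/w15.png

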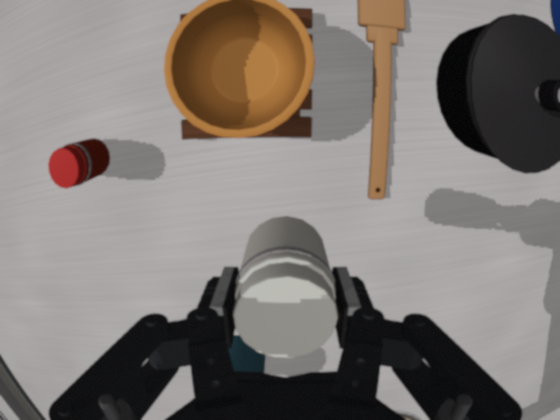

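The wrist view shows the jar upright in the grip (285,320), the bowl on the trivet (240,66), the chilli jar at (75,163) and the mwiko handle end at (377,192). y is still 40 mm short, so I'll shift and lower.

```bash
python3 -m inch '[{"tx":0.005,"ty":0.1,"tz":0,"rx":0,"ry":0,"rz":0,"gripper":-0.1},{"tx":0,"ty":0.102,"tz":-0.1,"rx":0,"ry":0,"rz":0,"gripper":-0.1},{"tx":0,"ty":0,"tz":-0.2,"rx":0,"ry":0,"rz":0,"gripper":-0.1},{"tx":0,"ty":0,"tz":-0.2,"rx":0,"ry":0,"rz":0,"gripper":-0.1},{"tx":0,"ty":0,"tz":-0.2,"rx":0,"ry":0,"rz":0,"gripper":-0.1},{"tx":0,"ty":0,"tz":-0.1,"rx":0,"ry":0,"rz":0,"gripper":-0.1},{"tx":0,"ty":0,"tz":0,"rx":0,"ry":0,"rz":0,"gripper":-0.1},{"tx":0,"ty":0,"tz":0,"rx":0,"ry":0,"rz":0,"gripper":-0.1}]' 60
python3 -m inch '[{"tx":0,"ty":0,"tz":-0.04,"rx":0,"ry":0,"rz":0,"gripper":-0.1},{"tx":0,"ty":0,"tz":0,"rx":0,"ry":0,"rz":0,"gripper":-0.1}]' 60
python3 -m inch '[{"tx":0,"ty":0,"tz":-0.01,"rx":0,"ry":0,"rz":0,"gripper":-0.1},{"tx":0,"ty":0,"tz":0,"rx":0,"ry":0,"rz":0,"gripper":-0.1}]' 60
```

```text
t: 33.7
eef_pos: [0.555, 0.1526, 0.0475]
tcp_rot: [0.001, 0.998, -0.058, -0.001]
ft_force: [0.1, 0.6, -0.9]
width: 0.0458
gripper_force: 62.0
t: 33.9
eef_pos: [0.5547, 0.1533, 0.0391]
tcp_rot: [0.001, 0.998, -0.058, -0.0]
ft_force: [-0.5, 0.2, -2.0]
width: 0.0458
gripper_force: 62.0
t: 34.1
eef_pos: [0.5544, 0.1535, 0.0369]
tcp_rot: [0.001, 0.998, -0.058, -0.001]
ft_force: [0.6, -0.8, -1.5]
width: 0.0461
gripper_force: 62.0
```

```bash
python3 -m inch '[{"tx":0,"ty":0,"tz":-0.025,"rx":0,"ry":0,"rz":0,"gripper":-0.1},{"tx":0,"ty":0,"tz":0,"rx":0,"ry":0,"rz":0,"gripper":-0.1}]' 60
python3 -m inch '[{"tx":0,"ty":0,"tz":-0.01,"rx":0,"ry":0,"rz":0,"gripper":-0.1},{"tx":0,"ty":0,"tz":0,"rx":0,"ry":0,"rz":0,"gripper":-0.1}]' 60
python3 -m inch '[{"tx":0,"ty":0,"tz":-0.007,"rx":0,"ry":0,"rz":0,"gripper":-0.1},{"tx":0,"ty":0,"tz":0,"rx":0,"ry":0,"rz":0,"gripper":-0.1}]' 60
```

```text
t: 34.3
eef_pos: [0.5539, 0.1534, 0.0308]
tcp_rot: [0.001, 0.998, -0.058, -0.002]
ft_force: [-0.2, -0.1, -1.6]
width: 0.0461
gripper_force: 62.0
t: 34.5
eef_pos: [0.5543, 0.1535, 0.0296]
tcp_rot: [0.001, 0.998, -0.058, -0.001]
ft_force: [0.5, -0.1, -1.1]
width: 0.0462
gripper_force: 62.2
t: 34.7
eef_pos: [0.5545, 0.1535, 0.0296]
tcp_rot: [0.001, 0.998, -0.058, -0.001]
ft_force: [-4.3, -0.2, 8.2]
width: 0.0462
gripper_force: 63.1
```

Contact. I'll release, lift and back away, then check everything.

```bash
python3 -m inch '[{"tx":0,"ty":0,"tz":0,"rx":0,"ry":0,"rz":0,"gripper":0.3},{"tx":0,"ty":0,"tz":0,"rx":0,"ry":0,"rz":0,"gripper":0.6},{"tx":0,"ty":0,"tz":0,"rx":0,"ry":0,"rz":0,"gripper":0.6},{"tx":0,"ty":0,"tz":0.1,"rx":0,"ry":0,"rz":0,"gripper":0.6},{"tx":0,"ty":0,"tz":0.2,"rx":0,"ry":0,"rz":0,"gripper":0.6},{"tx":0,"ty":0,"tz":0.2,"rx":0,"ry":0,"rz":0,"gripper":0.6},{"tx":0,"ty":0,"tz":0.2,"rx":0,"ry":0,"rz":0,"gripper":0.6},{"tx":0,"ty":0,"tz":0.2,"rx":0,"ry":0,"rz":0,"gripper":0.6}]' 40
python3 -m inch '[{"tx":-0.1,"ty":-0.1,"tz":0.2,"rx":0,"ry":0,"rz":0,"gripper":0.6},{"tx":-0.1,"ty":-0.1,"tz":0.1,"rx":0,"ry":0,"rz":0,"gripper":0.6},{"tx":-0.1,"ty":-0.1,"tz":0,"rx":0,"ry":0,"rz":0,"gripper":0.6},{"tx":0,"ty":0,"tz":0,"rx":0,"ry":0,"rz":0,"gripper":0.6},{"tx":0,"ty":0,"tz":0,"rx":0,"ry":0,"rz":0,"gripper":0.6}]'
python3 - <<'E'
from m import *
w=Wr("w16");W=w.cloud();print(w.o["eef_pos"]);z=W[...,2];hsv=cv2.cvtColor(w.c["color"],cv2.COLOR_RGB2HSV);H,S,V=[hsv[...,i] for i in range(3)]
def circ(n,m):
    P=W[m]
    if len(P): print(n,len(P),cv2.minEnclosingCircle((P[:,:2]*1000).astype(np.float32)),np.percentile(P[:,2],[5,50,98]))
d=lambda x,y:np.hypot(W[...,0]-x,W[...,1]-y)
circ("salt",(z>.062)&(z<.085)&(d(.554,.153)<.04)&(S<60))
circ("bowl",(z>.07)&(z<.09)&(d(.678,.14)<.08)&(S>120))
circ("knob",(z>.115)&(z<.15)&(d(.645,-.15)<.04))
circ("lid",(z>.088)&(z<.112)&(d(.645,-.15)<.1))
M=((H<15)|(H>165))&(S>70)&(V<120)&(d(.678,.139)<.12)&(z<.025)
Q=w.plane(np.argwhere(M)[:,::-1],.016)[:,:2];print("trivet",M.sum(),cv2.minAreaRect((Q*1000).astype(np.float32)))
M=((S>80)&(H<25)&(np.abs(W[...,1]+.005)<.05)&(z<.03)&(W[...,0]<.83));Q=w.plane(np.argwhere(M)[:,::-1],.01)[:,:2];print("mwiko",cv2.minAreaRect((Q*1000).astype(np.float32)),Q.min(0),Q.max(0))
c=read_camera("side");cv2.imwrite("pics/side16.png",c["color"][:,:,::-1])
E
```

```text
t: 35.5
eef_pos: [0.5541, 0.1535, 0.2097]
tcp_rot: [0.001, 0.998, -0.058, -0.001]
ft_force: [0.2, 0.3, -1.0]
width: 0.0683
gripper_force: 0.0
t: 36.0
eef_pos: [0.4943, 0.0934, 0.2682]
tcp_rot: [0.001, 0.998, -0.058, -0.001]
ft_force: [-0.1, -0.1, -0.3]
width: 0.0685
gripper_force: 0.0
[0.49428795 0.09341485 0.26823789]
salt 1294 ((553.9053955078125, 152.48800659179688), 22.65688705444336) [0.06948561 0.0710324  0.07253003]
bowl 1794 ((679.02685546875, 138.32386779785156), 65.20401000976562) [0.07254632 0.07871085 0.0805976 ]
knob 668 ((643.0950317382812, -149.3134002685547), 15.360466957092285) [0.11743474 0.13153213 0.13393131]
lid 9938 ((642.586669921875, -150.0089874267578), 83.46551513671875) [0.09018924 0.09408573 0.09911445]
trivet 1822 ((664.197265625, 141.78721618652344), (135.8111572265625, 108.60649108886719), 83.53312683105469)
mwiko ((618.2655639648438, 1.55126953125), (33.21364212036133, 188.2705535888672), 82.18084716796875) [ 0.52414879 -0.02770793] [0.71020395 0.01804718]
```

View pics/side16.png

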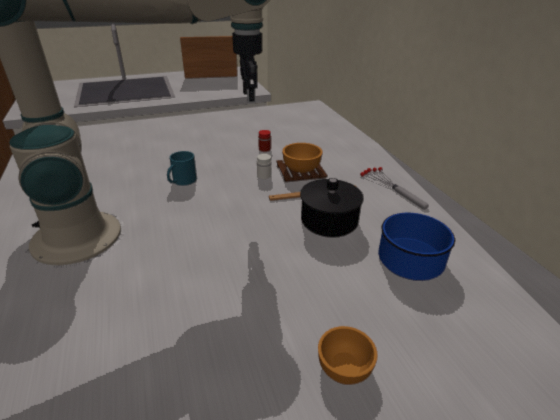

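The side view shows the lid flat on the pot (331,200), the bowl on the trivet (302,155), the salt jar upright (264,166), the mwiko handle at (285,196), and the chilli jar and mug where they were. All the measurements are within tolerance, so I'll hand in.

```bash
python3 -c "
from cell import hand_in;print(hand_in())"
```

```text
the job is handed in; nothing more can be done
None
```

The job is handed in at about 36 s of the 104 s allowed, and the hand-in call returned no verdict. By the last camera check the lid sat flat about 2 mm off the pot axis, the bowl was centred on the trivet, the mwiko lay between pot and trivet with its blade away, and the salt jar stood upright about 30 mm before the trivet.

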